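Reload the wire-spool stand

TASK

Reload the wire stand: pull the red brake lever over to the robot's side to release it, put every empty cardboard core from the spindles into the yellow bin, set each wire spool on the bench fully down onto the spindle whose foot has its colour, and seat a hub cap in the recess on top of each, rim down and knob up. Only when all that is done, push the lever fully back to the far side to set the brake. Do not push the tape roll, screwdriver or mug about.

Things in the scene. Friction and masses are not known exactly. Their poses are not given: they have to be found in the camera images.
- stand: grey spool stand, fixed: plate 90 x 340 x 16 mm, origin at the centre of its underside on the bench. Its y axis runs along the row of three spindles, which are 110 mm apart, its x axis points away from the robot.
- brake (a joint): red-ball brake lever on a block at the stand's +y end. 0: released, ball leaning 0.5 rad towards the robot side (stand -x); 1.0: brake set, ball leaning 0.5 rad to the far side (stand +x). Swings in the stand's x-z plane about a pivot 22 mm above the bench; stays where it is left; light to push (about 1 N). Starts set.
- brake_tip (a point): centre of the lever's red ball, 26 mm across, 80 mm from the pivot; about 92 mm above the bench at either end of the swing, 102 mm midway, and it travels 77 mm along the stand's x.
- spindle_red: fixed steel spindle 12 mm thick with a round tip, on a round red foot 76 mm across and 4 mm thick. Origin: centre of the foot's underside, on the stand's plate 16 mm above the bench; the foot's top is 4 mm and the spindle's tip 50 mm above the origin. z up. The three spindles stand in any order; one that has no spool of its colour stays empty.
- spindle_blue: fixed steel spindle 12 mm thick with a round tip, on a round blue foot 76 mm across and 4 mm thick. Origin: centre of the foot's underside, on the stand's plate 16 mm above the bench; the foot's top is 4 mm and the spindle's tip 50 mm above the origin. z up. The three spindles stand in any order; one that has no spool of its colour stays empty.
- spindle_green: fixed steel spindle 12 mm thick with a round tip, on a round green foot 76 mm across and 4 mm thick. Origin: centre of the foot's underside, on the stand's plate 16 mm above the bench; the foot's top is 4 mm and the spindle's tip 50 mm above the origin. z up. The three spindles stand in any order; one that has no spool of its colour stays empty.
- spool_red: wire spool with red wire, white flanges, a red ring on top: 58 mm across, 56 mm tall, standing upright, 0.15 to 0.31 kg. Through bore 18 mm; in its top a round recess 40 mm wide, 6 mm deep (its floor is 50 mm above the underside). Origin: centre of the underside, z up along the bore. May be absent (None). Grip from above across the flanges.
- spool_blue: wire spool with blue wire, white flanges, a blue ring on top: 58 mm across, 56 mm tall, standing upright, 0.15 to 0.31 kg. Through bore 18 mm; in its top a round recess 40 mm wide, 6 mm deep (its floor is 50 mm above the underside). Origin: centre of the underside, z up along the bore. May be absent (None). Grip from above across the flanges.
- spool_green: wire spool with green wire, white flanges, a green ring on top: 58 mm across, 56 mm tall, standing upright, 0.15 to 0.31 kg. Through bore 18 mm; in its top a round recess 40 mm wide, 6 mm deep (its floor is 50 mm above the underside). Origin: centre of the underside, z up along the bore. May be absent (None). Grip from above across the flanges.
- cap_a: hub cap: orange round rim 36 mm across, 8 mm tall, 2 mm bevel at its foot, open underneath; on top a black round knob 22 mm across, 14 mm tall (22 mm in all). Origin: centre of the rim's underside; z points from rim to knob. Starts on the rack, rim against the slope, leaning 30 degrees towards the robot. Grip by the knob. 0.03 kg. Always three caps; one per spool is needed.
- cap_b: hub cap: orange round rim 36 mm across, 8 mm tall, 2 mm bevel at its foot, open underneath; on top a black round knob 22 mm across, 14 mm tall (22 mm in all). Origin: centre of the rim's underside; z points from rim to knob. Starts on the rack, rim against the slope, leaning 30 degrees towards the robot. Grip by the knob. 0.03 kg. Always three caps; one per spool is needed.
- cap_c: hub cap: orange round rim 36 mm across, 8 mm tall, 2 mm bevel at its foot, open underneath; on top a black round knob 22 mm across, 14 mm tall (22 mm in all). Origin: centre of the rim's underside; z points from rim to knob. Starts on the rack, rim against the slope, leaning 30 degrees towards the robot. Grip by the knob. 0.03 kg. Always three caps; one per spool is needed.
- core_a: empty cardboard core: plain tube 44 mm across, 56 mm tall, bore 18 mm, 0.05 kg. Starts on one of the spindles, resting on its foot. Origin: centre of the underside, z along the bore. May be absent (None).
- core_b: empty cardboard core: plain tube 44 mm across, 56 mm tall, bore 18 mm, 0.05 kg. Starts on one of the spindles, resting on its foot. Origin: centre of the underside, z along the bore. May be absent (None).
- rack: wooden cap rack, fixed: a board sloping at 30 degrees, its face towards the robot (rack -x) and up, 260 mm wide along the rack's y, with a ledge 5 mm high along the lower edge. Caps sit about 80 mm apart along y, their rims about 40 mm above the bench. Origin: centre of the underside.
- scrap_bin: yellow open bin for empty cores, fixed: outside 170 mm (its x) by 200 mm (its y), 70 mm high, walls and floor 5 mm. Origin: centre of the underside.
- tape_roll: roll of tan tape lying flat, 80 mm across, 24 mm tall, not part of the job. Origin: centre of the underside.
- screwdriver: orange-handled screwdriver lying on the bench, 200 mm long, handle 26 mm thick, not part of the job. Origin: middle of its length, on the bench; x towards the blade.
- mug: blue mug, 76 mm across, 85 mm tall, not part of the job. Origin: centre of the underside.
There are look-alikes about, which are no part of the job. Leave any orange look-alike of the core_a alone.

How it is judged:
By the outcome, as a careful person would: the job done as asked, in the order asked, and still so for the second after the job is handed in, with the robot touching nothing.
Of core_a, core_b only 1 to 2 are there at a start; the rules pass over those that are not, and their reading is None.
Of spool_red, spool_blue, spool_green only 2 to 3 are there at a start; the rules pass over those that are not, and their reading is None.
At some moment in a run one of spool_red, spool_blue, spool_green may be knocked a few centimetres aside while the robot is not near it.
It also fails if it takes over 210 s, if anything falls off the work surface, if the arm or the gripper's body presses on something with over 40 N, if the wrist force passes 120 N, or if a joint passes its speed limit or range.

ROBOT

A 7-joint arm with a two-finger parallel gripper is mounted at the origin on the work surface. World frame = base frame: x ahead of the robot, y to its left, z up, the work surface at z = 0. Lengths are in mm, angles in degrees, forces in N, time in s.
With the tool pointing down it reaches from about 425 to 1025 mm from the base axis. Payload 9.4 kg.
Tool frame: the origin (TCP) lies where the fingers leave the gripper's body, on its centre line; the fingertips stand 73 mm ahead of it and the grasp point (between the pads) lies env.grasp_offset ahead of it (env.grasp_offset is the distance from the TCP to the grasp point, in mm); z points along the fingers, y is the direction in which the jaws open and shut (so a half turn about z gives the same grasp; the last joint's range is limited). The gripper opens to 85 mm and grips with 20 to 120 N. Pads are 22 mm wide; open, the fingers measure 114 mm over their backs; the gripper's body (76 mm by 85 mm) begins 54 mm behind the grasp point. The pads swing forward as they close: fully open they stand 13 mm farther back than shut.
Start: joints at [70.663, 34.337, -0.143, 91.639, 0.103, 54.024, -4.572], TCP at [186.938, -700.485, 303.875] pointing down, gripper open.
Joint ranges: [-147.43, 147.43], [-19.82, 112.94], [-74.19, 73.91], [6.32, 146.72], [-59.91, 239.91], [6.04, 106.73], [-150.56, 150.56]. Speed limits (degrees/s): [127.2, 127.2, 172.46, 172.46, 180, 180, 180].

INTERFACE

Orientations are given as a 3x3 rotation matrix whose columns are the frame's x, y, z axes.
In Python, from workcell import read_state, viewer, finish_job, env gives the robot as it stands.
- The arm moves only by the tool play_rows, never from a script. Its argument "targets" is a list of rows, each an object with "dp": the shift along the tool's x, y, z in m, a list of three; "roll": the turn about the tool's z in degrees; "gripper": the opening in per cent of the stroke, from 0 (shut) to 100 (fully open). In form: [{"dp": [dx, dy, dz], "roll": roll, "gripper": gripper}, ...]. A call has 1 to 10 rows; each row shifts and turns the commanded pose from where the row before left it, along the tool's axes as they then stand; what a row does not reach is not made up. A row lasts 1/10 s, in which the tool goes at most 50 mm and 8.59 degrees, less where a joint would pass 70% of its speed; a pose out of reach is approached as far as the arm can. A call with a gripper value outside its range is refused whole. The fingers move at their own pace and stop on an object; "squeeze" is the grip in N (left out, the last holds). Time passes only in rows, so rows that do not move let the fingers close. It gives the time, the measured TCP pose, the force and the opening at its end, in the units of the state.
- read_state(): the state, without advancing time (a new reading comes with each control period).
- viewer.grab_frame(name): name is "side" or "top"; returns a dict with "color" (480x640x3 uint8, blue, green, red), "range_z" (480x640 float32, mm along the optical axis (not along the pixel's ray), 0 where there is no reading), "intrinsics" (3x3 intrinsics, pixels), "R" (3x3) and "t" (3): a world point X has camera coordinates R X + t. Camera axes: x right, y down, z forward; pixel columns grow to the right and rows downward; lengths in mm; the calibration is good to about 2 mm. A picture is of the moment at which its call begins.
- finish_job(): hands the job in, once; it reports no verdict.
The state is a dict: "clock": time; "joint_pos": joint angles; "joint_vel": joint speeds; "joint_torque": joint torques, N m; "position": TCP position; "tcp_rot": TCP orientation; "wrist_force": force on the tool from outside, world axes, zero at the start; "ft_torque": the same for the moment, N m; "gripper_width": finger opening in mm.
Only numpy, scipy, OpenCV 4.12 (cv2) and the standard library are available. Lean on these libraries where they do the work, as an engineer would, in place of code of your own. Each camera call takes 0.05 s, during which the arm holds its last target.

## Working session

There is one attempt and no reset: what is moved stays moved. The work goes in short steps, Python scripts to look and compute and a tool call to move; the robot and the scene stay as the last step left them, time stands still between calls to the robot, and variables do not carry over. Pictures are saved under pics/ and viewed, and the job is handed in when it is done.

Besides the shell and the picture viewer there is one more tool, called after ">>>" by a JSON object that holds its "api" and its "payload", one argument or row to a line. play_rows: Moves the arm, as the interface text tells. Its arguments: {"type":"object","properties":{"targets":{"type":"array"},"squeeze":{"type":"number"}},"required":["targets"]}

```bash
ls; mkdir -p pics; python3 - <<'E'
from workcell import read_state, viewer, env
import cv2, numpy as np
s=read_state(); print(s, env.grasp_offset)
for n in ("side","top"):
    f=viewer.grab_frame(n); cv2.imwrite(f"pics/{n}0.png",f["color"]); print(n,f["intrinsics"],f["R"],f["t"], -f["R"].T@f["t"])
    np.savez(f"pics/{n}0.npz",**f)
E
```

```text
pics
{'clock': 0.0, 'joint_pos': array([70.66236637, 34.38696862, -0.14655959, 91.68173874,  0.10371371,
       54.02484998, -4.57228049]), 'joint_vel': array([-0.02874728,  0.10210144,  0.08476655, -0.04476285, -0.08513878,
        0.06494207, -0.05678962]), 'joint_torque': array([-1.32966310e-03, -7.76460171e+01,  1.56379793e+00, -2.58015454e+01,
        1.22832984e-02,  8.91927484e-03, -5.26726865e-06]), 'position': array([ 186.85126334, -700.12409193,  302.980715  ]), 'tcp_rot': array([[ 9.66163159e-01,  2.57931065e-01, -5.62258277e-04],
       [ 2.57931635e-01, -9.66161958e-01,  1.53070479e-03],
       [-1.48416241e-04, -1.62393477e-03, -9.99998670e-01]]), 'wrist_force': array([-0.48897587,  0.62811937, -0.30941191]), 'ft_torque': array([ 0.04658119, -0.04153988, -0.03568111]), 'gripper_width': 85.54193935071991} 53.900000000000006
side [[465.48620398   0.         313.48195561]
 [  0.         465.48620398 233.39860916]
 [  0.           0.           1.        ]] [[-0.84262585 -0.53849205  0.00282498]
 [-0.4028857   0.62693251 -0.66681237]
 [ 0.35730209 -0.56301149 -0.74522029]] [426.0896814  295.72351399 775.52488307] [201.08029201 480.67663937 773.925282  ]
top [[585.64257975   0.         318.80319308]
 [  0.         585.64257975 235.68313918]
 [  0.           0.           1.        ]] [[-0.11304589 -0.99356579 -0.006903  ]
 [-0.96292367  0.11126695 -0.24575938]
 [ 0.24494619 -0.02113503 -0.96930629]] [  30.86728462  559.31755683 1144.54048881] [ 261.71870748   -7.37498866 1247.08090228]
```

View pics/side0.png

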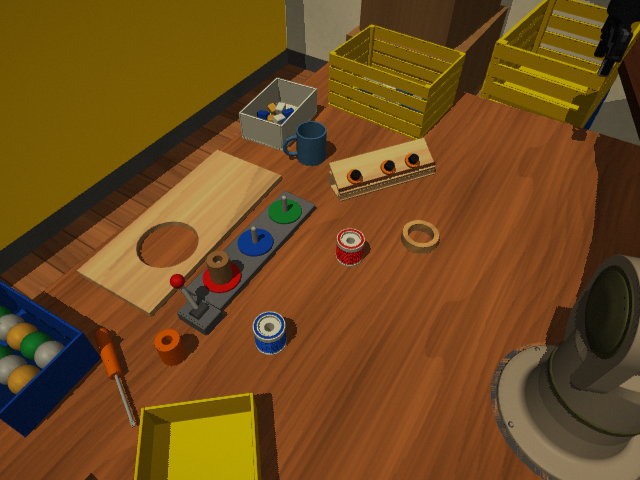

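View pics/top0.png

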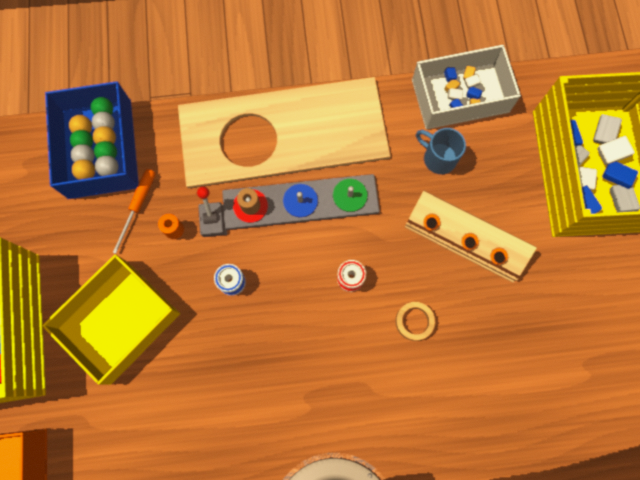

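The top view shows these positions:
- Stand: red foot with a brown core at (249,205), blue foot at (301,200), green foot at (350,194), and the lever ball at (203,192).
- Blue spool at (229,279) and red spool at (351,274); there's no green spool.
- Caps at (432,221), (470,241) and (499,256).
- Yellow bin around (113,318), and the orange look-alike at (170,226).

Next I'll measure them.

```bash
cat > h.py <<'E'
import numpy as np, cv2
from workcell import read_state, viewer, env
def grab(n,save=None):
    f=viewer.grab_frame(n)
    if save: cv2.imwrite(f"pics/{save}.png",f["color"])
    return f
def ray(f,uv):
    d=f["R"].T@np.linalg.inv(f["intrinsics"])@np.array([uv[0],uv[1],1.]); c=-f["R"].T@f["t"]; return c,d
def plane(f,uv,z):
    c,d=ray(f,uv); return c+d*(z-c[2])/d[2]
def proj(f,X):
    p=f["intrinsics"]@(f["R"]@np.asarray(X,float)+f["t"]); return p[:2]/p[2]
def tri(f1,u1,f2,u2):
    c1,d1=ray(f1,u1); c2,d2=ray(f2,u2); d1/=np.linalg.norm(d1); d2/=np.linalg.norm(d2)
    A=np.stack([d1,-d2],1); s=np.linalg.lstsq(A,c2-c1,rcond=None)[0]
    p,q=c1+d1*s[0],c2+d2*s[1]; return (p+q)/2,np.linalg.norm(p-q)
def cloud(f):
    z=f["range_z"]; v,u=np.mgrid[0:480,0:640]; K=f["intrinsics"]
    P=np.stack([(u-K[0,2])/K[0,0]*z,(v-K[1,2])/K[1,1]*z,z],-1)
    W=(P-f["t"])@f["R"]; W[z<=0]=np.nan; return W
def hsv(f): return cv2.cvtColor(f["color"],cv2.COLOR_BGR2HSV)
E
python3 - <<'E'
from h import *
F={n:dict(np.load(f"pics/{n}0.npz")) for n in("side","top")}
def mask(f,lo,hi,box):
    m=cv2.inRange(hsv(f),lo,hi); k=np.zeros_like(m); x0,y0,x1,y1=box; k[y0:y1,x0:x1]=m[y0:y1,x0:x1]; return k
W={n:cloud(F[n]) for n in F}
t=F["top"]
# print HSV samples
H=hsv(t)
for p in [(235,212),(301,212),(350,205),(249,197),(203,192),(170,236),(432,222),(229,268),(351,264),(113,318)]: print(p,H[p[1],p[0]],W["top"][p[1],p[0]].round(0))
# per-box clouds
def big(m):
    n,l,s,c=cv2.connectedComponentsWithStats(m); i=1+np.argmax(s[1:,4]); return l==i
for nm,lo,hi,box in [("blue",(105,120,40),(130,255,255),(270,170,330,225)),("green",(40,120,30),(85,255,255),(325,170,380,220))]:
    m=big(mask(t,lo,hi,box)); 
    c=cv2.convexHull(np.argwhere(m)[:,::-1].astype(np.int32)); e=cv2.fitEllipse(c); print(nm,e,plane(t,e[0],20).round(1))
for n in F:
    img=cv2.resize(F[n]["color"][150:350,150:550] if n=="top" else F[n]["color"][100:400,100:500],None,fx=2,fy=2,interpolation=cv2.INTER_CUBIC)
    cv2.imwrite(f"pics/{n}crop.png",img)
E
```

```text
(235, 212) [  2 207 233] [646. 142.  20.]
(301, 212) [111 192 190] [629.  -2.  23.]
(350, 205) [ 62 177 161] [ 632. -110.   23.]
(249, 197) [ 15  92 114] [667. 106.  48.]
(203, 192) [  2 237 235] [670. 194. 103.]
(170, 236) [ 11 251 125] [606. 284.  28.]
(432, 222) [ 12 130  53] [ 564. -273.   59.]
(229, 268) [ 26  31 195] [516. 159.  55.]
(351, 264) [ 15  83 221] [494. -93.  58.]
(113, 318) [ 30 255 244] [446. 418.   8.]
blue ((300.0486145019531, 200.13038635253906), (32.4644889831543, 33.95781326293945), 90.32201385498047) [656.6  -2.3  20. ]
green ((349.7875061035156, 194.8425750732422), (32.37018966674805, 33.881473541259766), 101.2609634399414) [ 656.1 -112.3   20. ]
```

View pics/topcrop.png

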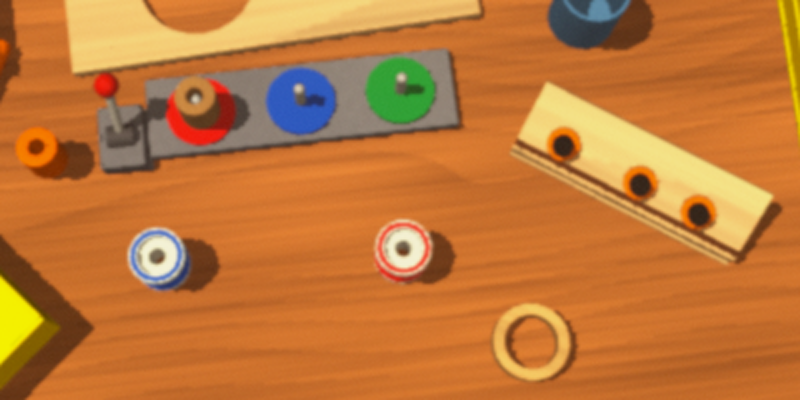

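View pics/sidecrop.png

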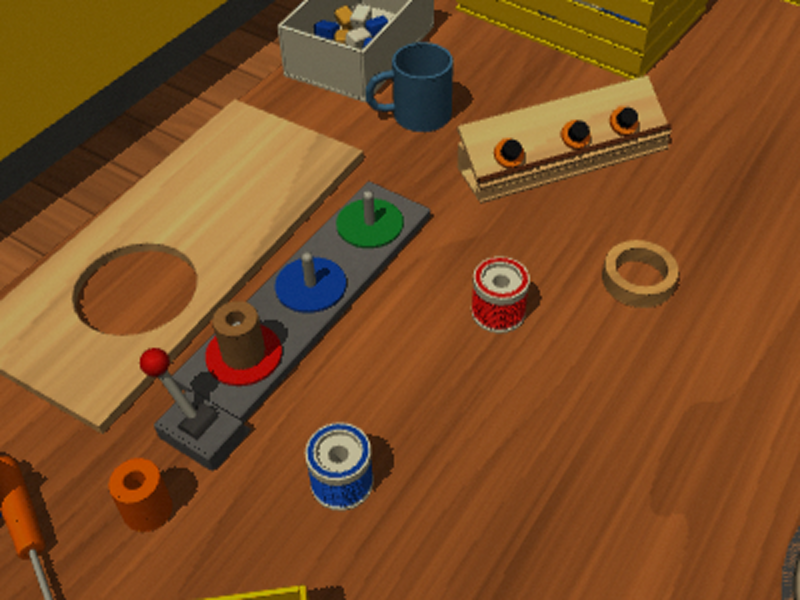

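```bash
cat >> h.py <<'E'
def ell(m):
    c=cv2.convexHull(np.argwhere(m)[:,::-1].astype(np.int32)); return cv2.fitEllipse(c)
def comp(m,uv,r=12):
    """component of mask biggest within r px of uv"""
    n,l,s,c=cv2.connectedComponentsWithStats(m.astype(np.uint8))
    best=0;bi=0
    yy,xx=np.mgrid[0:480,0:640]; w=(np.hypot(xx-uv[0],yy-uv[1])<r)
    for i in range(1,n):
        k=(w&(l==i)).sum()
        if k>best: best,bi=k,i
    return l==bi
def spool(f,X,r=24):
    """top white disc inside ring, near world XY; returns world centre at z of top"""
    uv=proj(f,X); H=hsv(f).astype(int)
    yy,xx=np.mgrid[0:480,0:640]; w=np.hypot(xx-uv[0],yy-uv[1])<r
    return uv,H,w
E
python3 - <<'E'
from h import *
F={n:dict(np.load(f"pics/{n}0.npz")) for n in("side","top")}
t,s=F["top"],F["side"]
for n,f,uvs in [("top",t,{"cB":(229,279),"cR":(351,274)}),("side",s,{"cB":(269,327),"cR":(350,240)})]:
    H=hsv(f).astype(int)
    for k,uv in uvs.items():
        print(n,k)
        for y in range(uv[1]-16,uv[1]+17,2): print(" ".join("%3d/%3d/%3d"%tuple(H[y,x]) for x in range(uv[0]-18,uv[0]+19,3)))
E
```

```text
top cB
 13/196/208  13/199/206  13/197/206  13/196/208  13/179/209  13/144/215  12/133/209  13/159/208  12/196/202  13/200/199  13/196/202  13/197/202  13/198/204
 13/200/200  13/195/200  13/197/197  13/163/202   6/ 28/191 118/ 43/191 114/ 78/193 126/ 20/187  14/106/218  13/196/206  13/196/210  13/197/210  13/199/210
 13/200/199  13/201/199  13/175/205 175/ 15/188 111/124/195 109/ 64/194 110/ 33/187 111/ 95/196 114/ 51/195  12/136/210  13/198/204  13/197/205  13/198/204
 13/199/202  13/198/202  14/ 68/214 111/115/197  30/ 14/187  26/ 47/223  28/ 42/232  26/ 36/232 110/ 64/199 175/ 15/193  12/179/154  12/200/148  12/200/177
 13/198/202  13/184/205 116/ 53/191 102/ 14/181  25/ 52/219  27/ 33/243  28/ 31/243  27/ 33/243  29/ 25/232 111/109/197  14/ 90/142  12/194/108  12/195/115
 13/198/196  13/125/208 111/108/198  22/ 52/178  27/ 35/242  27/ 36/240  28/ 44/233  28/ 32/242  27/ 31/243 111/ 84/201  23/  6/160  12/191/107  12/201/108
 13/201/198  15/ 80/214 110/ 82/198  25/ 54/216  27/ 33/243  23/ 63/175  20/ 77/132  27/ 48/229  27/ 31/243 110/ 25/205 111/ 22/166   9/141/ 98  12/195/107
 
[... 8837 characters left out ...]
/178   6/145/181  25/ 54/184  23/ 61/ 75   2/205/ 87  11/191/ 56  12/197/ 62
 12/195/145  12/196/142   1/249/164   1/244/115  19/ 70/109  21/ 65/110  24/ 63/106  22/ 67/ 99  25/ 67/ 92   4/161/ 92   1/244/ 90  12/205/ 56  12/189/ 62
 12/195/137  12/191/144   1/242/116   0/245/153   2/246/143   2/194/ 83  10/117/100   5/161/ 92   1/244/ 90   2/245/125   0/246/ 88  12/209/ 61  11/203/ 59
 12/190/146  14/160/147   1/239/115   1/248/145   1/233/154   1/228/130   1/235/180   1/236/151   0/228/ 85   1/238/ 91   2/230/ 81  12/213/ 60  12/199/140
 12/195/144  13/200/138   1/233/118   1/241/162   1/243/150   1/255/ 66   2/247/ 96   1/239/ 78   2/242/116   1/236/132   4/183/ 81  11/193/ 70  12/193/144
```

```bash
cat >> h.py <<'E'
def disc(f,X,z,r=16):
    """inner (recess) edge ellipse of spool near X; dark/cream region inside coloured ring"""
    uv=proj(f,X); H=hsv(f); yy,xx=np.mgrid[0:480,0:640]
    m=cv2.inRange(H,(17,0,50),(34,72,255))
    m&=((np.hypot(xx-uv[0],yy-uv[1])<r)*255).astype(np.uint8)
    e=ell(comp(m,uv,10)); return e,plane(f,e[0],z)
def black(f,X,r=14,v=60):
    uv=proj(f,X); yy,xx=np.mgrid[0:480,0:640]
    m=(hsv(f)[...,2]<v)&(np.hypot(xx-uv[0],yy-uv[1])<r)
    m=comp(m,uv,8); p=np.argwhere(m).mean(0)[::-1]; return p,m.sum()
E
python3 - <<'E'
from h import *
F={n:dict(np.load(f"pics/{n}0.npz")) for n in("side","top")}
t,s=F["top"],F["side"]
for k,ut in [("blue",(229,279)),("red",(351,274))]:
    X=plane(t,ut,56)
    for n in F: e,P=disc(F[n],X,56); print(k,n,np.round(e[0],1),np.round(e[1],1),P.round(1))
# feet
def hue(f,lo,hi): return cv2.inRange(hsv(f),lo,hi)
for k,lo,hi,X in [("blue",(105,120,40),(130,255,255),(657,-2,20)),("green",(40,120,30),(85,255,255),(656,-112,20))]:
    for n in F:
        f=F[n];m=comp(hue(f,lo,hi),proj(f,X),20);e=ell(m);print("foot",k,n,np.round(e[0],1),np.round(e[1],1),plane(f,e[0],20).round(1))
# ball
B=[]
for n,X in [("top",(670,190,92)),("side",None)]:
    f=F[n]; m=hue(f,(0,180,60),(6,255,255)); uv=(203,192) if n=="top" else (177,281)
    m=comp(m,uv,8); e=ell(m); B.append(e[0]); print("ball",n,e)
print(tri(t,B[0],s,B[1]))
K=[]
for ut,us in [((432,222),(355,177)),((470,241),(388,167)),((499,256),(413,160))]:
    q=[]
    for f,u in((t,ut),(s,us)):
        m=(hsv(f)[...,2]<75)*255; c=comp(m.astype(np.uint8)&(cv2.circle(np.zeros((480,640),np.uint8),u,11,255,-1)),u,6); e=ell(c); q.append(e[0])
        o=hue(f,(5,190,100),(11,255,255))&cv2.circle(np.zeros((480,640),np.uint8),u,14,255,-1)
        print(np.round(e[0],1),np.round(e[1],1),c.sum(),(o>0).sum(),np.argwhere(o).mean(0)[::-1].round(1))
    print("knob",tri(t,q[0],s,q[1]))
# core top
W=cloud(t)
for name,(x0,y0,x1,y1),zr in [("core",(235,180,265,222),(66,90)),("rack",(400,185,545,285),(8,200)),("bin",(40,250,190,390),(60,90))]:
    P=W[y0:y1,x0:x1].reshape(-1,3); P=P[np.isfinite(P).all(1)&(P[:,2]>zr[0])&(P[:,2]<zr[1])]; print(name,len(P),P.mean(0).round(1),P.min(0).round(),P.max(0).round()); 
    print(cv2.minAreaRect(P[:,:2].astype(np.float32)))
m=hue(t,(22,150,60),(35,255,255)); c=comp(m,(113,318),20); print(cv2.minAreaRect(np.argwhere(c)[:,::-1].astype(np.int32)))
E
```

```text
blue side [268.4 325. ] [20.6 23.9] [495.5 163.4  56. ]
blue top [227.7 277.2] [19.1 20. ] [496.4 163.4  56. ]
red side [350.3 238.4] [14.8 20.2] [474.5 -91.   56. ]
red top [351.6 273.7] [18.7 19.1] [474.6 -91.4  56. ]
foot blue side [254.8 241.9] [27.6 35.9] [655.   -0.7  20. ]
foot blue top [300.  200.1] [32.5 34. ] [656.6  -2.3  20. ]
foot green side [284.5 211. ] [24.5 33.4] [ 654.6 -110.7   20. ]
foot green top [349.8 194.8] [32.4 33.9] [ 656.1 -112.3   20. ]
ball top ((202.55648803710938, 192.24624633789062), (11.210660934448242, 11.605637550354004), 148.53855895996094)
ball side ((176.78233337402344, 280.68621826171875), (13.488260269165039, 14.55725383758545), 58.98085403442383)
(array([672.3648793 , 196.01121803,  94.54865218]), np.float64(1.0951590826926412))
[431.3 222.7] [7.9 8.7] 59 24 [432.3 226.3]
[355.2 174.8] [ 9.4 10.8] 84 8 [358.5 177.5]
knob (array([ 564.39806519, -272.9020035 ,   52.01271134]), np.float64(0.39490826379839217))
[469.7 242.2] [8.2 8.9] 64 26 [469.1 245.5]
[389.  165.4] [ 9.3 10.9] 82 9 [389.2 170.1]
knob (array([ 512.93367765, -345.94307283,   52.66201351]), np.float64(0.9031671693685804))
[499.  256.9] [8.4 9. ] 66 22 [499.2 261. ]
[413.  158.7] [ 9.3 10.7] 82 6 [413.  162.7]
knob (array([ 475.08324236, -400.92455246,   52.15808503]), np.float64(0.46870112434517547))
core 308 [656.3 108.   75.7] [635.  87.  66.] [679. 129.  82.]
((656.6551513671875, 107.89460754394531), (41.59972381591797, 43.694419860839844), 83.0541763305664)
rack 4998 [ 528.8 -350.3   46.9] [ 423. -525.    8.] [ 641. -208.   72.]
((553.0278930664062, -378.1280822753906), (304.852294921875, 201.16729736328125), 69.94819641113281)
bin 1304 [437.7 414.4  68.5] [313. 279.  60.] [569. 539.  77.]
((440.8855895996094, 409.97509765625), (172.99301147460938, 200.7901611328125), 40.859256744384766)
((89.0, 319.5), (163.0, 178.0), 90.0)
```

```bash
cat >> h.py <<'E'
def go(P,theta=None,step=45):
    """print tool-frame shift and roll from the present pose to TCP P"""
    s=read_state(); R=s["tcp_rot"]; d=np.asarray(P,float)-s["position"]
    th=np.degrees(np.arctan2(R[1,0],R[0,0])); q=R.T@d
    n=int(np.ceil(np.linalg.norm(d)/step)) or 1
    print("t %.1f at"%s["clock"],s["position"].round(1),"th %.1f w %.1f"%(th,s["gripper_width"]),"F",s["wrist_force"].round(1))
    print("shift mm",q.round(1),"rows",n,"each",(q/n).round(2))
    if theta is not None: print("roll",round((th-theta+180)%360-180,2))
E
echo
```

>>> {"api": "play_rows", "payload": {
  "targets": [
    {"dp": [0,0,0],"roll": -7.5,"gripper": 70},
    {"dp": [0,0,0],"roll": -7.5,"gripper": 70},
    {"dp": [0,0,0],"roll": -7.5,"gripper": 70},
    {"dp": [0,0,0],"roll": -7.5,"gripper": 70},
    {"dp": [0,0,0],"roll": -7.5,"gripper": 70},
    {"dp": [0,0,0],"roll": -7.5,"gripper": 70},
    {"dp": [0,0,0],"roll": -7.5,"gripper": 70},
    {"dp": [0,0,0],"roll": -7.5,"gripper": 70},
    {"dp": [0,0,0],"roll": -7.5,"gripper": 70},
    {"dp": [0,0,0],"roll": -7.5,"gripper": 70}
  ]
}}

```text
clock: 1.1
position: [186.8, -700.3, 303.4]
tcp_rot: [[-0.004, 1.0, -0.0], [1.0, 0.004, 0.001], [0.001, -0.0, -1.0]]
wrist_force: [-0.4, -0.3, 0.0]
gripper_width: 59.7
```

>>> {"api": "play_rows", "payload": {
  "targets": [
    {"dp": [0.04,0.02,0],"roll": 0,"gripper": 70},
    {"dp": [0.04,0.02,0],"roll": 0,"gripper": 70},
    {"dp": [0.04,0.02,0],"roll": 0,"gripper": 70},
    {"dp": [0.04,0.02,0],"roll": 0,"gripper": 70},
    {"dp": [0.04,0.02,0],"roll": 0,"gripper": 70},
    {"dp": [0.04,0.02,0],"roll": 0,"gripper": 70},
    {"dp": [0.04,0.02,0],"roll": 0,"gripper": 70},
    {"dp": [0.04,0.02,0],"roll": 0,"gripper": 70},
    {"dp": [0.04,0.02,0],"roll": 0,"gripper": 70},
    {"dp": [0.04,0.02,0],"roll": 0,"gripper": 70}
  ]
}}

```text
clock: 2.1
position: [387.7, -299.0, 303.8]
tcp_rot: [[0.001, 1.0, -0.0], [1.0, -0.001, 0.0], [0.0, -0.0, -1.0]]
wrist_force: [0.8, -0.5, -0.7]
gripper_width: 59.6
```

>>> {"api": "play_rows", "payload": {
  "targets": [
    {"dp": [0.04,0.02,0],"roll": 0,"gripper": 70},
    {"dp": [0.04,0.02,0],"roll": 0,"gripper": 70},
    {"dp": [0.04,0.02,0],"roll": 0,"gripper": 70},
    {"dp": [0.04,0.02,0],"roll": 0,"gripper": 70},
    {"dp": [0.04,0.02,0],"roll": 0,"gripper": 70},
    {"dp": [0.04,0.02,0],"roll": 0,"gripper": 70},
    {"dp": [0.04,0.02,0],"roll": 0,"gripper": 70},
    {"dp": [0.04,0.02,0],"roll": 0,"gripper": 70},
    {"dp": [0.04,0.02,0],"roll": 0,"gripper": 70},
    {"dp": [0.04,0.02,0],"roll": 0,"gripper": 70}
  ]
}}

```text
clock: 3.1
position: [588.2, 100.7, 303.6]
tcp_rot: [[0.001, 1.0, -0.001], [1.0, -0.001, -0.0], [-0.0, -0.001, -1.0]]
wrist_force: [-0.5, -0.3, -0.1]
gripper_width: 59.8
```

```bash
python3 - <<'E'
from h import *
go((672,196,160),90)
E
```

```text
t 3.1 at [588.2 100.7 303.6] th 89.9 w 59.8 F [-0.5 -0.3 -0.1]
shift mm [ 95.4  83.8 143.5] rows 5 each [19.08 16.76 28.7 ]
roll -0.06
```

>>> {"api": "play_rows", "payload": {
  "targets": [
    {"dp": [0.032,0.028,0],"roll": 0,"gripper": 70},
    {"dp": [0.032,0.028,0.02],"roll": 0,"gripper": 70},
    {"dp": [0.032,0.028,0.03],"roll": 0,"gripper": 70},
    {"dp": [0,0,0.03],"roll": 0,"gripper": 70},
    {"dp": [0,0,0.03],"roll": 0,"gripper": 70},
    {"dp": [0,0,0.03],"roll": 0,"gripper": 70},
    {"dp": [0,0,0.014],"roll": 0,"gripper": 70},
    {"dp": [0,0,0],"roll": 0,"gripper": 70}
  ]
}}

```text
clock: 3.9
position: [669.7, 193.4, 148.8]
tcp_rot: [[0.001, 1.0, -0.004], [1.0, -0.001, -0.001], [-0.001, -0.004, -1.0]]
wrist_force: [0.2, 0.0, 0.8]
gripper_width: 59.8
```

>>> {"api": "play_rows", "payload": {
  "targets": [
    {"dp": [0,-0.01,0],"roll": 0,"gripper": 70},
    {"dp": [0,-0.01,0],"roll": 0,"gripper": 70},
    {"dp": [0,-0.01,0],"roll": 0,"gripper": 70},
    {"dp": [0,-0.01,0],"roll": 0,"gripper": 70},
    {"dp": [0,-0.01,0],"roll": 0,"gripper": 70},
    {"dp": [0,-0.01,0],"roll": 0,"gripper": 70},
    {"dp": [0,-0.01,0],"roll": 0,"gripper": 70},
    {"dp": [0,-0.01,0],"roll": 0,"gripper": 70},
    {"dp": [0,-0.005,0],"roll": 0,"gripper": 70},
    {"dp": [0,0,0],"roll": 0,"gripper": 70}
  ]
}}

```text
clock: 4.9
position: [584.7, 193.9, 150.9]
tcp_rot: [[0.0, 1.0, -0.001], [1.0, -0.0, -0.0], [-0.0, -0.001, -1.0]]
wrist_force: [-0.1, -0.6, -0.1]
gripper_width: 60.0
```

```bash
python3 - <<'E'
from h import *
go((672,196,160),90)
grab("side","s1");grab("top","t1")
a=cv2.imread("pics/s1.png")[150:390,60:380];b=cv2.imread("pics/t1.png")[120:360,120:440]
cv2.imwrite("pics/l1.png",cv2.resize(np.hstack([a,b]),(800,300)))
E
```

```text
t 4.9 at [584.7 193.9 150.9] th 90.0 w 60.0 F [-0.1 -0.6 -0.1]
shift mm [ 2.1 87.3 -9.2] rows 2 each [ 1.04 43.63 -4.58]
roll -0.02
```

View pics/l1.png

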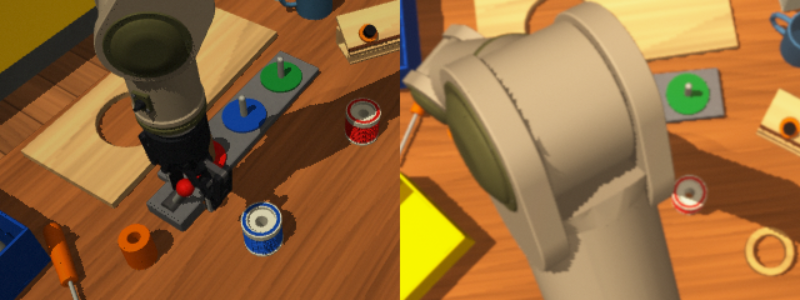

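The side view shows the red ball in the jaws, moved towards the robot. I'll push on in small steps to the stop.

>>> {"api": "play_rows", "payload": {
  "targets": [
    {"dp": [0,-0.003,0],"roll": 0,"gripper": 70},
    {"dp": [0,-0.003,0],"roll": 0,"gripper": 70},
    {"dp": [0,0,0],"roll": 0,"gripper": 70}
  ]
}}

```text
clock: 5.3
position: [582.4, 193.8, 151.3]
tcp_rot: [[0.002, 1.0, 0.005], [1.0, -0.002, 0.002], [0.002, 0.005, -1.0]]
wrist_force: [10.1, -0.4, -5.9]
gripper_width: 59.8
```

>>> {"api": "play_rows", "payload": {
  "targets": [
    {"dp": [0,-0.003,0],"roll": 0,"gripper": 70},
    {"dp": [0,0,0],"roll": 0,"gripper": 70}
  ]
}}

```text
clock: 5.5
position: [581.7, 193.8, 151.3]
tcp_rot: [[0.003, 1.0, 0.009], [1.0, -0.003, 0.003], [0.003, 0.009, -1.0]]
wrist_force: [18.3, 1.1, -13.0]
gripper_width: 60.1
```

>>> {"api": "play_rows", "payload": {
  "targets": [
    {"dp": [0,0.01,0],"roll": 0,"gripper": 70},
    {"dp": [0,0.012,0],"roll": 0,"gripper": 70},
    {"dp": [0,0,-0.03],"roll": 0,"gripper": 80},
    {"dp": [0,0,-0.04],"roll": 0,"gripper": 80},
    {"dp": [-0.025,0.02,-0.02],"roll": 0,"gripper": 80},
    {"dp": [-0.03,0.03,0],"roll": 0,"gripper": 80},
    {"dp": [-0.03,0.02,0],"roll": 0,"gripper": 80},
    {"dp": [0,0,0],"roll": 0,"gripper": 80}
  ]
}}

```text
clock: 6.3
position: [671.5, 102.3, 240.6]
tcp_rot: [[0.009, 1.0, 0.001], [1.0, -0.009, -0.003], [-0.003, 0.001, -1.0]]
wrist_force: [-0.9, 0.0, -0.9]
gripper_width: 68.4
```

```bash
python3 - <<'E'
from h import *
go((656.5,108,114),90)
F=[grab("side","s2"),grab("top","t2")]
B=[]
for f,u in zip(F,((185,300),(200,210))):
    m=cv2.inRange(hsv(f),(0,180,60),(6,255,255)); 
    n,l,s,c=cv2.connectedComponentsWithStats(m)
    print([(s[i,4],c[i].round(0)) for i in range(1,n) if s[i,4]>40])
E
```

```text
t 6.3 at [671.5 102.3 240.6] th 89.5 w 68.4 F [-0.9  0.  -0.9]
shift mm [  5.9 -15.1 126.5] rows 3 each [ 1.98 -5.05 42.18]
roll -0.5
[(np.int32(110), array([351., 238.])), (np.int32(303), array([349., 256.])), (np.int32(503), array([222., 281.])), (np.int32(169), array([208., 300.]))]
[(np.int32(272), array([246., 214.])), (np.int32(112), array([205., 226.]))]
```

View pics/s2.png

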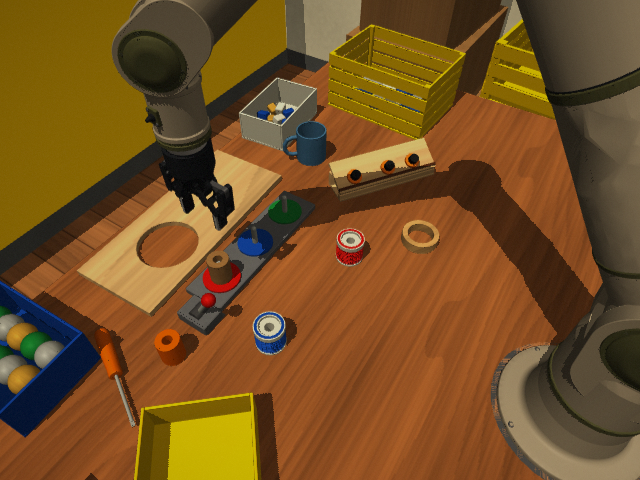

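The lever now leans to the robot's side: ball at side (208,300) and top (205,226). Next is the core.

>>> {"api": "play_rows", "payload": {
  "targets": [
    {"dp": [0.006,-0.015,0.02],"roll": -0.5,"gripper": 80},
    {"dp": [0,0,0.02],"roll": 0,"gripper": 80},
    {"dp": [0,0,0.03],"roll": 0,"gripper": 80},
    {"dp": [0,0,0.03],"roll": 0,"gripper": 80},
    {"dp": [0,0,0.026],"roll": 0,"gripper": 80},
    {"dp": [0,0,0],"roll": 0,"gripper": 80}
  ]
}}

```text
clock: 7.0
position: [651.2, 116.0, 111.8]
tcp_rot: [[-0.01, 1.0, -0.006], [1.0, 0.01, -0.001], [-0.001, -0.006, -1.0]]
wrist_force: [-0.9, 0.3, 1.0]
gripper_width: 68.3
```

>>> {"api": "play_rows", "payload": {
  "targets": [
    {"dp": [0,0,0],"roll": 0,"gripper": 30},
    {"dp": [0,0,0],"roll": 0,"gripper": 30},
    {"dp": [0,0,0],"roll": 0,"gripper": 30},
    {"dp": [0,0,0],"roll": 0,"gripper": 30},
    {"dp": [0,0,0],"roll": 0,"gripper": 30}
  ],
  "squeeze": 25
}}

```text
clock: 7.5
position: [654.9, 115.4, 116.8]
tcp_rot: [[-0.008, 1.0, 0.003], [1.0, 0.008, 0.001], [0.001, 0.003, -1.0]]
wrist_force: [3.1, 1.3, 7.6]
gripper_width: 42.8
```

>>> {"api": "play_rows", "payload": {
  "targets": [
    {"dp": [0,0,-0.02],"roll": 0,"gripper": 30},
    {"dp": [0,0,-0.03],"roll": 0,"gripper": 30},
    {"dp": [0,0,-0.04],"roll": 0,"gripper": 30},
    {"dp": [0,0,-0.03],"roll": 0,"gripper": 30},
    {"dp": [0.03,-0.02,0],"roll": 0,"gripper": 30},
    {"dp": [0.035,-0.025,0],"roll": 0,"gripper": 30},
    {"dp": [0.035,-0.025,0],"roll": 0,"gripper": 30},
    {"dp": [0.035,-0.025,0],"roll": 0,"gripper": 30},
    {"dp": [0.035,-0.025,0],"roll": 0,"gripper": 30},
    {"dp": [0.035,-0.025,0],"roll": 0,"gripper": 30}
  ]
}}

```text
clock: 8.5
position: [505.4, 319.3, 235.3]
tcp_rot: [[-0.007, 1.0, -0.001], [1.0, 0.007, -0.001], [-0.001, -0.001, -1.0]]
wrist_force: [-0.1, 0.2, -0.3]
gripper_width: 42.7
```

>>> {"api": "play_rows", "payload": {
  "targets": [
    {"dp": [0.035,-0.025,0],"roll": 0,"gripper": 30},
    {"dp": [0.035,-0.025,0],"roll": 0,"gripper": 30},
    {"dp": [0.02,-0.02,0],"roll": 0,"gripper": 30},
    {"dp": [0,0,0],"roll": 0,"gripper": 30},
    {"dp": [0,0,0],"roll": 0,"gripper": 30}
  ]
}}

```text
clock: 9.0
position: [435.6, 408.0, 235.1]
tcp_rot: [[-0.009, 1.0, -0.0], [1.0, 0.009, -0.001], [-0.001, -0.0, -1.0]]
wrist_force: [0.9, -0.8, -0.2]
gripper_width: 42.6
```

```bash
python3 - <<'E'
from h import *
go((441,410,125),90)
grab("side","s3")
E
```

```text
t 9.0 at [435.6 408.  235.1] th 90.5 w 42.6 F [ 0.9 -0.8 -0.2]
shift mm [  2.1   5.4 110.1] rows 3 each [ 0.69  1.81 36.71]
roll 0.53
```

View pics/s3.png

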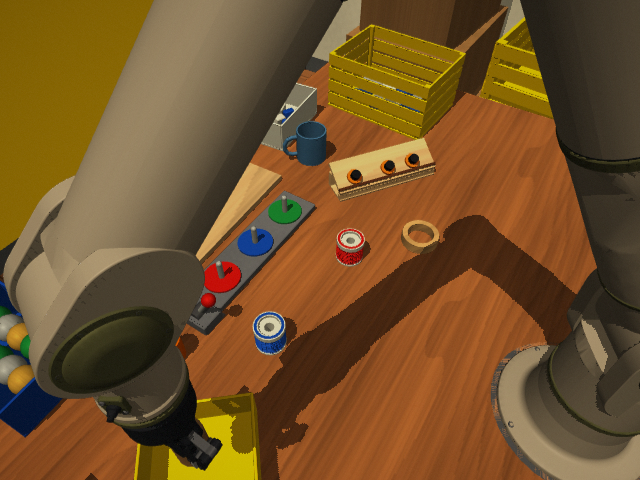

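The red spindle is bare and the core is held over the bin. Lowering and releasing.

>>> {"api": "play_rows", "payload": {
  "targets": [
    {"dp": [0,0.005,0.03],"roll": 0,"gripper": 30},
    {"dp": [0,0,0.04],"roll": 0,"gripper": 30},
    {"dp": [0,0,0.04],"roll": 0,"gripper": 30},
    {"dp": [0,0,0],"roll": 0,"gripper": 30},
    {"dp": [0,0,0],"roll": 0,"gripper": 75},
    {"dp": [0,0,0],"roll": 0,"gripper": 75},
    {"dp": [0,0,0],"roll": 0,"gripper": 75},
    {"dp": [0,0,-0.03],"roll": 0,"gripper": 90},
    {"dp": [0,0,-0.04],"roll": 0,"gripper": 90},
    {"dp": [0,0,-0.04],"roll": 0,"gripper": 90}
  ]
}}

```text
clock: 10.05
position: [441.3, 408.1, 237.7]
tcp_rot: [[-0.008, 1.0, 0.001], [1.0, 0.008, 0.001], [0.001, 0.001, -1.0]]
wrist_force: [0.5, 0.5, -0.2]
gripper_width: 77.2
```

>>> {"api": "play_rows", "payload": {
  "targets": [
    {"dp": [-0.03,0,0],"roll": 0,"gripper": 95},
    {"dp": [-0.03,0,0],"roll": 0,"gripper": 95},
    {"dp": [-0.03,0,0],"roll": 0,"gripper": 95},
    {"dp": [0,0,0],"roll": 0,"gripper": 95},
    {"dp": [0,0,0],"roll": 0,"gripper": 95}
  ]
}}

```text
clock: 10.55
position: [442.6, 317.9, 236.6]
tcp_rot: [[-0.006, 1.0, 0.002], [1.0, 0.006, 0.001], [0.001, 0.002, -1.0]]
wrist_force: [0.3, 0.2, 0.2]
gripper_width: 80.9
```

```bash
cat >> h.py <<'E'
def spools(known,z=56,side=True):
    for n in ("side","top") if side else ("top",):
        f=grab(n,"sp_%s_%d"%(n,round(read_state()["clock"]*10)))
        for k,X in known.items():
            try: e,P=disc(f,X,z); print(k,n,np.round(e[0],1),np.round(e[1],1),P.round(1))
            except Exception as ex: print(k,n,"fail",ex)
E
python3 - <<'E'
from h import *
spools({"blue":(496,163.4,56),"red":(474.5,-91.2,56)})
go((496,163.4,250),90)
E
ls pics | grep sp_
```

```text
blue side [268.4 325. ] [20.6 23.9] [495.5 163.4  56. ]
red side [350.3 238.4] [14.8 20.2] [474.5 -91.   56. ]
blue top [228.8 276.4] [16.9 18.7] [497.8 161.1  56. ]
red top [351.6 273.7] [18.9 19. ] [474.5 -91.5  56. ]
t 10.7 at [442.3 319.3 236. ] th 90.5 w 81.4 F [ 0.4  0.  -0.1]
shift mm [-156.3   52.5  -14.2] rows 4 each [-39.07  13.12  -3.54]
roll 0.48
sp_side_106.png
sp_top_106.png
```

View pics/sp_top_106.png

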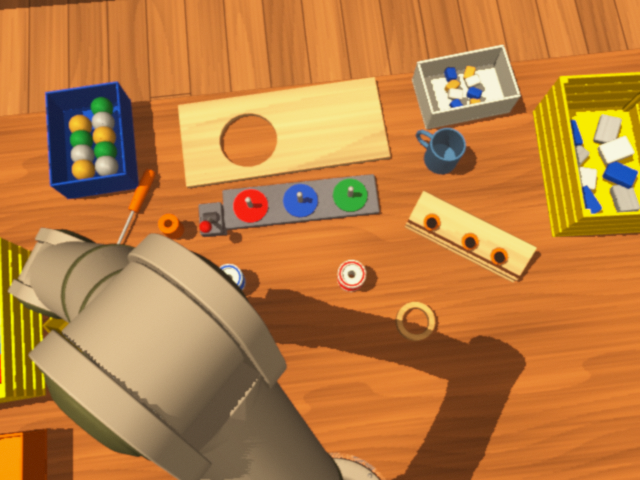

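>>> {"api": "play_rows", "payload": {
  "targets": [
    {"dp": [-0.039,0.013,0],"roll": 0.5,"gripper": 100},
    {"dp": [-0.039,0.013,0],"roll": 0,"gripper": 100},
    {"dp": [-0.039,0.013,0],"roll": 0,"gripper": 100},
    {"dp": [-0.039,0.013,0.02],"roll": 0,"gripper": 100},
    {"dp": [0,0,0.04],"roll": 0,"gripper": 100},
    {"dp": [0,0,0],"roll": 0,"gripper": 100},
    {"dp": [0,0,0],"roll": 0,"gripper": 100},
    {"dp": [0,0,0],"roll": 0,"gripper": 100}
  ]
}}

```text
clock: 11.45
position: [494.4, 164.4, 176.4]
tcp_rot: [[-0.002, 1.0, 0.001], [1.0, 0.002, 0.001], [0.001, 0.001, -1.0]]
wrist_force: [-0.4, 0.5, 0.1]
gripper_width: 85.4
```

```bash
python3 - <<'E'
from h import *
go((495.5,163.4,96),90)
f=grab("side","s4"); go((495.5,163.4,96),90)
E
```

```text
t 11.4 at [494.4 164.4 176.4] th 90.1 w 85.4 F [-0.4  0.5  0.1]
shift mm [-1.1  1.  80.4] rows 2 each [-0.55  0.48 40.2 ]
roll 0.11
t 11.5 at [494.5 164.1 176.5] th 90.1 w 85.2 F [-0.6  0.8  0.4]
shift mm [-0.8  0.9 80.5] rows 2 each [-0.41  0.43 40.26]
roll 0.08
```

View pics/s4.png

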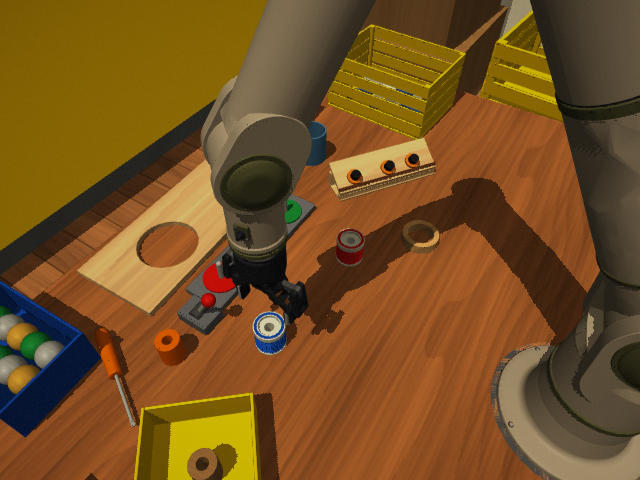

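The core is standing in the bin at (203,463), and the gripper is above the blue spool at (269,325).

>>> {"api": "play_rows", "payload": {
  "targets": [
    {"dp": [-0.001,0.001,0.03],"roll": 0,"gripper": 100},
    {"dp": [0,0,0.03],"roll": 0,"gripper": 100},
    {"dp": [0,0,0.02],"roll": 0,"gripper": 100},
    {"dp": [0,0,0],"roll": 0,"gripper": 100},
    {"dp": [0,0,0],"roll": 0,"gripper": 50},
    {"dp": [0,0,0],"roll": 0,"gripper": 50},
    {"dp": [0,0,0],"roll": 0,"gripper": 50},
    {"dp": [0,0,0],"roll": 0,"gripper": 50},
    {"dp": [0,0,0],"roll": 0,"gripper": 50}
  ],
  "squeeze": 40
}}

```text
clock: 12.4
position: [495.9, 161.8, 96.8]
tcp_rot: [[0.001, 1.0, 0.003], [1.0, -0.001, 0.002], [0.002, 0.003, -1.0]]
wrist_force: [-0.7, 1.4, 6.6]
gripper_width: 56.0
```

>>> {"api": "play_rows", "payload": {
  "targets": [
    {"dp": [0,0,-0.02],"roll": 0,"gripper": 50},
    {"dp": [0,0,-0.03],"roll": 0,"gripper": 50},
    {"dp": [0,0,-0.04],"roll": 0,"gripper": 50},
    {"dp": [0,0,-0.04],"roll": 0,"gripper": 50},
    {"dp": [0,0,0],"roll": 0,"gripper": 50},
    {"dp": [0,0,0],"roll": 0,"gripper": 50}
  ]
}}

```text
clock: 13.0
position: [495.6, 160.8, 226.8]
tcp_rot: [[0.002, 1.0, 0.003], [1.0, -0.002, 0.001], [0.001, 0.003, -1.0]]
wrist_force: [-0.3, -1.8, -2.5]
gripper_width: 56.1
```

```bash
python3 - <<'E'
from h import *
f=grab("side","s5"); go((656,-1.5,230),90); p=read_state()["position"]
for n in("side","top"):
    try: e,P=disc(grab(n,n+"5"),(p[0],p[1],p[2]-40),p[2]-40); print(e,P.round(1))
    except Exception as x: print(x)
E
```

```text
t 13.1 at [495.1 160.7 225.6] th 89.9 w 55.8 F [-0.2  0.8 -2.3]
shift mm [-161.9  161.1   -4.2] rows 6 each [-26.99  26.86  -0.7 ]
roll -0.1
((262.2691345214844, 282.8952941894531), (20.776968002319336, 24.083810806274414), 115.9034423828125) [494.5 165.7 185.6]
OpenCV(4.12.0) /io/opencv/modules/imgproc/src/shapedescr.cpp:361: error: (-201:Incorrect size of input array) There should be at least 5 points to fit the ellipse in function 'fitEllipseNoDirect'
```

View pics/s5.png

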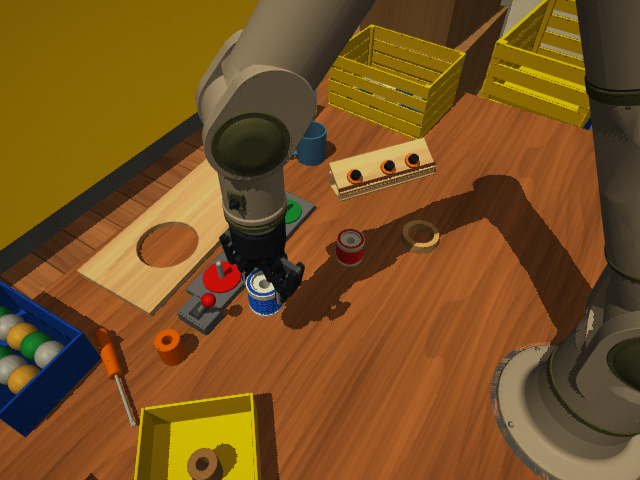

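>>> {"api": "play_rows", "payload": {
  "targets": [
    {"dp": [-0.027,0.027,0],"roll": 0,"gripper": 50},
    {"dp": [-0.027,0.027,0],"roll": 0,"gripper": 50},
    {"dp": [-0.027,0.027,0],"roll": 0,"gripper": 50},
    {"dp": [-0.027,0.027,0],"roll": 0,"gripper": 50},
    {"dp": [-0.027,0.027,0],"roll": 0,"gripper": 50},
    {"dp": [-0.029,0.026,0],"roll": 0,"gripper": 50},
    {"dp": [0,0,0.03],"roll": 0,"gripper": 50},
    {"dp": [0,0,0],"roll": 0,"gripper": 50},
    {"dp": [0,0,0],"roll": 0,"gripper": 50},
    {"dp": [0,0,0],"roll": 0,"gripper": 50}
  ]
}}

```text
clock: 14.15
position: [655.8, -1.5, 195.4]
tcp_rot: [[-0.001, 1.0, -0.0], [1.0, 0.001, 0.001], [0.001, -0.0, -1.0]]
wrist_force: [1.0, -0.2, -1.1]
gripper_width: 55.8
```

```bash
python3 - <<'E'
from h import *
go((655.5,-1.5,120),90); p=read_state()["position"]
for n in("side","top"):
    f=grab(n,n+"6")
    try: e,P=disc(f,(p[0],p[1],p[2]-40),p[2]-40); print(n,e,P.round(1), proj(f,P-[0,0,56]))
    except Exception as x: print(x)
f=cv2.imread("pics/side6.png")[130:330,170:400]; cv2.imwrite("pics/z6.png",cv2.resize(f,None,fx=3,fy=3))
E
```

```text
t 14.2 at [655.8  -1.5 195.4] th 90.1 w 55.8 F [ 1.  -0.2 -1.1]
shift mm [-0.1 -0.2 75.4] rows 2 each [-0.04 -0.11 37.71]
roll 0.06
side ((246.32887268066406, 199.87954711914062), (20.68128204345703, 28.314247131347656), 110.72147369384766) [651.4  10.4 155.4] [249.26838523 220.11042396]
top ((287.43798828125, 182.44955444335938), (2.340801477432251, 5.933576583862305), 154.84788513183594) [652.1  18.  155.4] [289.0354222  191.51732975]
```

View pics/z6.png

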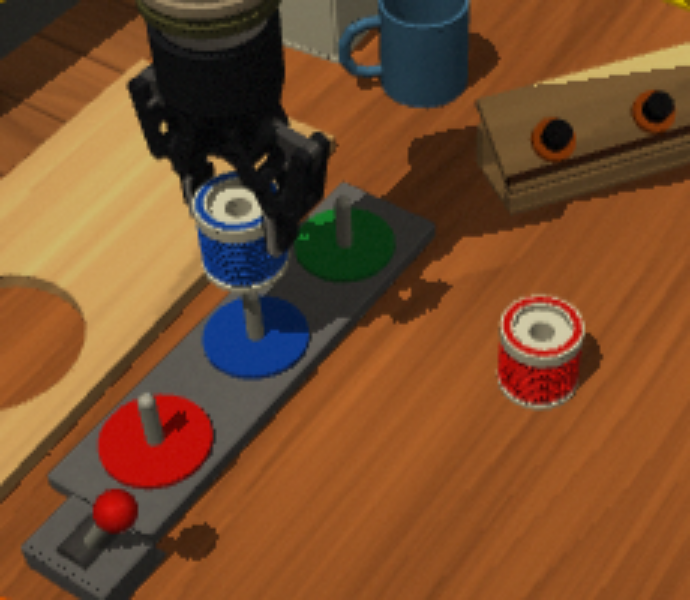

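```bash
cat >> h.py <<'E'
def hole(f,X,r=7,v=0.72):
    """bore mouth (dark) near projected X on floor plane z=X[2]"""
    uv=proj(f,X); V=hsv(f)[...,2].astype(float); yy,xx=np.mgrid[0:480,0:640]
    w=np.hypot(xx-uv[0],yy-uv[1])<r; ref=np.percentile(V[w],85); 
    m=w&(V<v*ref); m=comp(m,uv,5); e=ell(m); return e,plane(f,e[0],X[2]),m.sum()
E
python3 - <<'E'
from h import *
import h
F=dict(np.load("pics/side0.npz")); 
for X in ((495.5,163.4,50),(474.5,-91,50)): print("bench",hole(F,X))
F["color"]=cv2.imread("pics/side6.png")
for P in ((249.3,199.3),): print(plane(F,P,149.4))
X=plane(F,(249.3,199.3),149.4); print(hole(F,X))
E
```

```text
bench (((268.62664794921875, 326.6920471191406), (8.693894386291504, 9.399709701538086), 96.6532974243164), array([495.67186198, 163.26070983,  50.        ]), np.int64(70))
bench (((349.927001953125, 240.22084045410156), (5.6504597663879395, 8.103824615478516), 96.2844009399414), array([474.83961343, -90.95021232,  50.        ]), np.int64(40))
[651.92877539   1.42277464 149.4       ]
(((248.86923217773438, 198.62644958496094), (5.942079544067383, 8.34754467010498), 82.87023162841797), array([6.53775423e+02, 3.93042582e-01, 1.49400000e+02]), np.int64(44))
```

>>> {"api": "play_rows", "payload": {
  "targets": [
    {"dp": [-0.001,0.001,0.01],"roll": 0,"gripper": 50},
    {"dp": [0,0,0.01],"roll": 0,"gripper": 50},
    {"dp": [0,0,0.01],"roll": 0,"gripper": 50},
    {"dp": [0,0,0.01],"roll": 0,"gripper": 50},
    {"dp": [0,0,0.01],"roll": 0,"gripper": 50},
    {"dp": [0,0,0],"roll": 0,"gripper": 50}
  ]
}}

```text
clock: 14.85
position: [656.3, -4.0, 143.1]
tcp_rot: [[0.001, 1.0, -0.003], [1.0, -0.001, -0.0], [-0.0, -0.003, -1.0]]
wrist_force: [0.2, -0.7, -1.2]
gripper_width: 55.9
```

>>> {"api": "play_rows", "payload": {
  "targets": [
    {"dp": [0,0,0.01],"roll": 0,"gripper": 50},
    {"dp": [0,0,0.01],"roll": 0,"gripper": 50},
    {"dp": [0,0,0.005],"roll": 0,"gripper": 50},
    {"dp": [0,0,0],"roll": 0,"gripper": 50},
    {"dp": [0,0,0],"roll": 0,"gripper": 50}
  ]
}}

```text
clock: 15.35
position: [657.1, -3.9, 120.0]
tcp_rot: [[0.001, 1.0, -0.0], [1.0, -0.001, 0.0], [0.0, -0.0, -1.0]]
wrist_force: [-0.6, 0.5, -1.5]
gripper_width: 56.0
```

>>> {"api": "play_rows", "payload": {
  "targets": [
    {"dp": [0,0,0.002],"roll": 0,"gripper": 50},
    {"dp": [0,0,0.001],"roll": 0,"gripper": 50},
    {"dp": [0,0,0],"roll": 0,"gripper": 50},
    {"dp": [0,0,0],"roll": 0,"gripper": 100},
    {"dp": [0,0,0],"roll": 0,"gripper": 100},
    {"dp": [0,0,0],"roll": 0,"gripper": 100},
    {"dp": [0,0,0],"roll": 0,"gripper": 100},
    {"dp": [0,0,0],"roll": 0,"gripper": 100}
  ]
}}

```text
clock: 16.15
position: [657.1, -3.9, 117.1]
tcp_rot: [[0.001, 1.0, 0.0], [1.0, -0.001, 0.0], [0.0, 0.0, -1.0]]
wrist_force: [1.3, 0.5, 0.3]
gripper_width: 85.3
```

>>> {"api": "play_rows", "payload": {
  "targets": [
    {"dp": [0,0,-0.02],"roll": 0,"gripper": 100},
    {"dp": [0,0,-0.03],"roll": 0,"gripper": 100},
    {"dp": [0,0,-0.04],"roll": 0,"gripper": 100},
    {"dp": [-0.02,-0.04,0],"roll": 0,"gripper": 100},
    {"dp": [-0.02,-0.04,0],"roll": 0,"gripper": 100},
    {"dp": [-0.02,-0.04,0],"roll": 0,"gripper": 100},
    {"dp": [-0.02,-0.04,0],"roll": 0,"gripper": 100},
    {"dp": [-0.008,-0.02,0],"roll": 0,"gripper": 100},
    {"dp": [0,0,0],"roll": 0,"gripper": 100},
    {"dp": [0,0,0],"roll": 0,"gripper": 100}
  ]
}}

```text
clock: 17.15
position: [477.5, -91.9, 207.4]
tcp_rot: [[0.002, 1.0, 0.001], [1.0, -0.002, -0.0], [-0.0, 0.001, -1.0]]
wrist_force: [1.1, -0.3, 0.5]
gripper_width: 85.0
```

```bash
python3 - <<'E'
from h import *
f=grab("side","side7"); g=grab("top","top7")
print("red",hole(f,(474.8,-91,50)))
for n,q in(("s",f),("t",g)): 
  print("blue",hole(q,(655.5,-1,70)), disc(q,(655.5,-1,76),76))
go((474.8,-91,96),90)
cv2.imwrite("pics/z7.png",cv2.resize(f["color"][130:330,170:400],None,fx=3,fy=3))
E
```

```text
red (((349.927001953125, 240.22084045410156), (5.6504597663879395, 8.103824615478516), 96.2844009399414), array([474.83961343, -90.95021232,  50.        ]), np.int64(40))
blue (((253.0375518798828, 225.30630493164062), (5.744223594665527, 8.262984275817871), 80.16059112548828), array([655.39621775,  -2.66267115,  70.        ]), np.int64(36)) (((252.87452697753906, 223.31085205078125), (14.453700065612793, 20.379701614379883), 81.93344116210938), array([655.21461469,  -2.8012378 ,  76.        ]))
blue (((299.38037109375, 192.91859436035156), (6.098996639251709, 6.9317450523376465), 104.04857635498047), array([656.51165675,  -2.80633218,  70.        ]), np.int64(24)) (((299.2701416015625, 192.14105224609375), (18.86539077758789, 19.483774185180664), 95.6688232421875), array([656.23542298,  -2.77967094,  76.        ]))
t 17.2 at [478.3 -91.2 207.2] th 90.0 w 85.4 F [ 0.4 -0.1  0.3]
shift mm [  0.2  -3.7 111.2] rows 3 each [ 0.06 -1.23 37.08]
roll -0.02
```

View pics/z7.png

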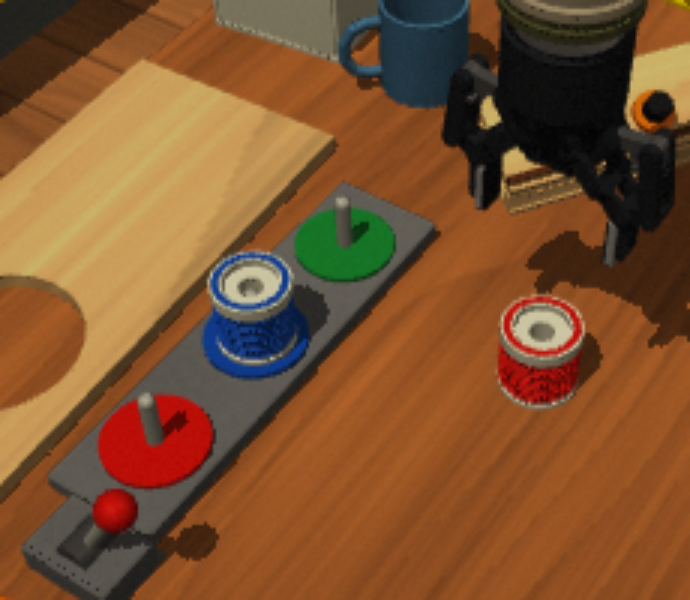

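The blue spool is fully down on the blue foot. Now the red spool at (474.8,-91).

>>> {"api": "play_rows", "payload": {
  "targets": [
    {"dp": [0,-0.004,0.03],"roll": 0,"gripper": 100},
    {"dp": [0,0,0.03],"roll": 0,"gripper": 100},
    {"dp": [0,0,0.03],"roll": 0,"gripper": 100},
    {"dp": [0,0,0.02],"roll": 0,"gripper": 100},
    {"dp": [0,0,0],"roll": 0,"gripper": 100},
    {"dp": [0,0,0],"roll": 0,"gripper": 50},
    {"dp": [0,0,0],"roll": 0,"gripper": 50},
    {"dp": [0,0,0],"roll": 0,"gripper": 50},
    {"dp": [0,0,0],"roll": 0,"gripper": 50},
    {"dp": [0,0,0],"roll": 0,"gripper": 50}
  ]
}}

```text
clock: 18.25
position: [474.1, -91.5, 98.3]
tcp_rot: [[0.001, 1.0, 0.003], [1.0, -0.001, 0.0], [0.0, 0.003, -1.0]]
wrist_force: [0.4, 1.6, 9.5]
gripper_width: 57.3
```

>>> {"api": "play_rows", "payload": {
  "targets": [
    {"dp": [0,0,-0.02],"roll": 0,"gripper": 50},
    {"dp": [0,0,-0.03],"roll": 0,"gripper": 50},
    {"dp": [0,0,-0.04],"roll": 0,"gripper": 50},
    {"dp": [0,0,-0.04],"roll": 0,"gripper": 50},
    {"dp": [0.02,0,0],"roll": 0,"gripper": 50},
    {"dp": [0.04,0,0],"roll": 0,"gripper": 50},
    {"dp": [0.04,0,0],"roll": 0,"gripper": 50},
    {"dp": [0.04,0,0],"roll": 0,"gripper": 50},
    {"dp": [0.02,0.02,0],"roll": 0,"gripper": 50},
    {"dp": [0.02,0.04,0],"roll": 0,"gripper": 50}
  ]
}}

```text
clock: 19.25
position: [531.1, 89.2, 227.8]
tcp_rot: [[-0.001, 1.0, -0.002], [1.0, 0.001, -0.002], [-0.002, -0.002, -1.0]]
wrist_force: [0.8, 0.2, -2.1]
gripper_width: 57.0
```

>>> {"api": "play_rows", "payload": {
  "targets": [
    {"dp": [0.02,0.04,0],"roll": 0,"gripper": 50},
    {"dp": [0,0.04,0],"roll": 0,"gripper": 50},
    {"dp": [0,0.04,0],"roll": 0,"gripper": 50},
    {"dp": [0,0,0.03],"roll": 0,"gripper": 50},
    {"dp": [0,0,0],"roll": 0,"gripper": 50},
    {"dp": [0,0,0],"roll": 0,"gripper": 50},
    {"dp": [0,0,0],"roll": 0,"gripper": 50}
  ]
}}

```text
clock: 19.95
position: [652.7, 108.1, 198.3]
tcp_rot: [[0.001, 1.0, 0.0], [1.0, -0.001, 0.0], [0.0, 0.0, -1.0]]
wrist_force: [1.3, -0.1, -1.9]
gripper_width: 57.1
```

```bash
python3 - <<'E'
from h import *
F=dict(np.load("pics/side0.npz"));T=dict(np.load("pics/top0.npz"))
f=grab("side","side8")
for n in("side7","side8"):
    F["color"]=cv2.imread(f"pics/{n}.png"); m=comp(cv2.inRange(hsv(F),(0,170,50),(6,255,255)),proj(F,(655,108,20)),15); e=ell(m); print(n,"redfoot",e,plane(F,e[0],20))
T["color"]=cv2.imread("pics/top7.png"); m=comp(cv2.inRange(hsv(T),(0,170,50),(6,255,255)),proj(T,(655,108,20)),15); e=ell(m); print("top redfoot",e,plane(T,e[0],20))
go((655.8,108,117),90); p=read_state()["position"]
print(hole(f,(p[0],p[1]+1,p[2]-46)))
cv2.imwrite("pics/z8.png",cv2.resize(f["color"][130:330,170:400],None,fx=3,fy=3))
E
```

```text
side7 redfoot ((221.2932891845703, 276.6753234863281), (30.831392288208008, 38.64977264404297), 74.1953125) [655.35952163 109.1361072   20.        ]
side8 redfoot ((221.24037170410156, 276.7965087890625), (30.54142189025879, 38.68484878540039), 75.26863098144531) [655.2532448  109.42551241  20.        ]
top redfoot ((250.2125244140625, 205.43511962890625), (33.14599609375, 34.55701446533203), 77.14961242675781) [657.03316131 107.50750535  20.        ]
t 20.0 at [653.  108.2 198.5] th 90.0 w 56.9 F [-0.1 -0.4 -2.7]
shift mm [-0.2  2.7 81.5] rows 2 each [-0.1   1.37 40.76]
roll -0.04
(((212.3831329345703, 231.8667449951172), (10.942322731018066, 11.94042682647705), 128.8759765625), array([653.68871716, 106.21455359, 152.51816514]), np.int64(78))
```

View pics/z8.png

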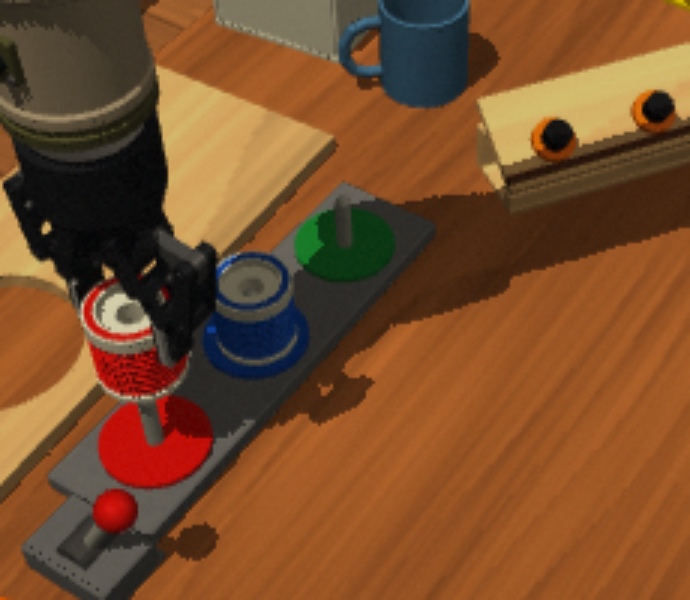

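```bash
python3 - <<'E'
from h import *
F=dict(np.load("pics/side0.npz"))
for u in((213.7,234.3),(213.3,234.3),(213.7,233.6)): print(plane(F,u,152.3))
E
```

```text
[648.00441438 109.2859438  152.3       ]
[648.6054199  109.67215968 152.3       ]
[649.10984015 108.00132565 152.3       ]
```

>>> {"api": "play_rows", "payload": {
  "targets": [
    {"dp": [0,0.003,0.01],"roll": 0,"gripper": 50},
    {"dp": [0,0,0],"roll": 0,"gripper": 50},
    {"dp": [0,0,0],"roll": 0,"gripper": 50}
  ]
}}

```text
clock: 20.3
position: [656.1, 108.0, 186.9]
tcp_rot: [[0.001, 1.0, -0.0], [1.0, -0.001, -0.0], [-0.0, -0.0, -1.0]]
wrist_force: [0.5, 0.4, -2.3]
gripper_width: 57.1
```

```bash
python3 - <<'E'
from h import *
f=grab("side","side9"); np.savez("pics/side9.npz",**f)
cv2.imwrite("pics/z9.png",cv2.resize(f["color"][200:300,180:270],None,fx=7,fy=6,interpolation=cv2.INTER_NEAREST))
p=read_state()["position"]; print(p)
for z in(50,56,0): print(z,proj(f,(p[0],p[1]+.5,p[2]-98.3+z)))
E
```

```text
[656.09393799 108.12190628 187.02036066]
50 [211.70231109 237.24774473]
56 [211.17052866 235.05361585]
0 [215.9243122  254.66767842]
```

View pics/z9.png

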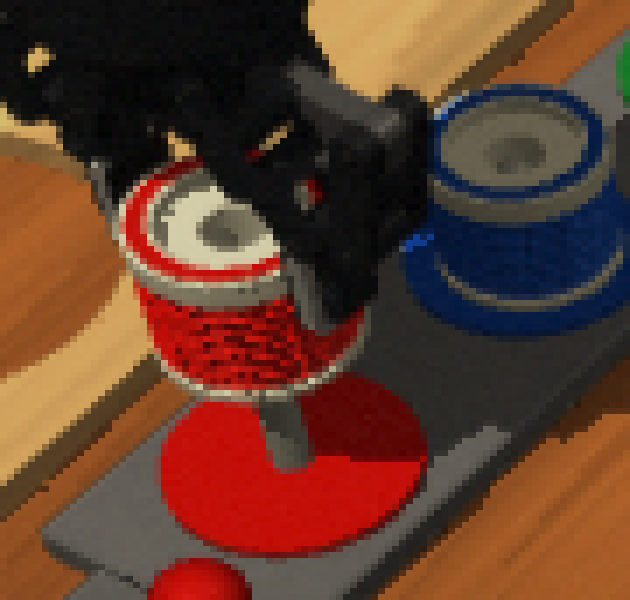

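Bore seen at about (212.4,238) against a predicted (211.7,237.2), so the spool is lined up. Lowering.

>>> {"api": "play_rows", "payload": {
  "targets": [
    {"dp": [0,0,0.01],"roll": 0,"gripper": 50},
    {"dp": [0,0,0.01],"roll": 0,"gripper": 50},
    {"dp": [0,0,0.01],"roll": 0,"gripper": 50},
    {"dp": [0,0,0.01],"roll": 0,"gripper": 50},
    {"dp": [0,0,0],"roll": 0,"gripper": 50}
  ]
}}

```text
clock: 20.85
position: [655.7, 108.0, 145.1]
tcp_rot: [[0.001, 1.0, -0.002], [1.0, -0.001, -0.0], [-0.0, -0.002, -1.0]]
wrist_force: [-0.4, -0.9, -1.3]
gripper_width: 57.2
```

>>> {"api": "play_rows", "payload": {
  "targets": [
    {"dp": [0,0,0.01],"roll": 0,"gripper": 50},
    {"dp": [0,0,0.01],"roll": 0,"gripper": 50},
    {"dp": [0,0,0.005],"roll": 0,"gripper": 50},
    {"dp": [0,0,0.002],"roll": 0,"gripper": 50},
    {"dp": [0,0,0],"roll": 0,"gripper": 50},
    {"dp": [0,0,0],"roll": 0,"gripper": 50}
  ]
}}

```text
clock: 21.45
position: [656.3, 108.1, 120.3]
tcp_rot: [[0.001, 1.0, 0.0], [1.0, -0.001, 0.0], [0.0, 0.0, -1.0]]
wrist_force: [-0.6, -0.0, -1.8]
gripper_width: 57.0
```

>>> {"api": "play_rows", "payload": {
  "targets": [
    {"dp": [0,0,0.002],"roll": 0,"gripper": 50},
    {"dp": [0,0,0],"roll": 0,"gripper": 50},
    {"dp": [0,0,0],"roll": 0,"gripper": 100},
    {"dp": [0,0,0],"roll": 0,"gripper": 100},
    {"dp": [0,0,0],"roll": 0,"gripper": 100},
    {"dp": [0,0,0],"roll": 0,"gripper": 100},
    {"dp": [0,0,0],"roll": 0,"gripper": 100},
    {"dp": [0,0,-0.02],"roll": 0,"gripper": 100},
    {"dp": [0,0,-0.04],"roll": 0,"gripper": 100},
    {"dp": [0,0,-0.04],"roll": 0,"gripper": 100}
  ]
}}

```text
clock: 22.45
position: [655.7, 108.1, 218.4]
tcp_rot: [[0.001, 1.0, -0.002], [1.0, -0.001, -0.0], [-0.0, -0.002, -1.0]]
wrist_force: [0.8, 0.8, 0.2]
gripper_width: 85.4
```

>>> {"api": "play_rows", "payload": {
  "targets": [
    {"dp": [-0.04,-0.01,0],"roll": 0,"gripper": 60},
    {"dp": [-0.04,-0.01,0],"roll": 0,"gripper": 60},
    {"dp": [-0.04,-0.01,0],"roll": 0,"gripper": 60},
    {"dp": [-0.04,-0.01,0],"roll": 0,"gripper": 60},
    {"dp": [-0.04,-0.01,0],"roll": 0,"gripper": 60},
    {"dp": [-0.04,-0.01,0],"roll": 0,"gripper": 60},
    {"dp": [-0.04,-0.01,0],"roll": 0,"gripper": 60},
    {"dp": [-0.04,-0.01,0],"roll": 0,"gripper": 60},
    {"dp": [-0.04,-0.01,0],"roll": 0,"gripper": 60},
    {"dp": [-0.02,0,0],"roll": 0,"gripper": 60}
  ]
}}

```text
clock: 23.45
position: [563.6, -276.4, 217.7]
tcp_rot: [[0.006, 1.0, -0.002], [1.0, -0.006, -0.002], [-0.002, -0.002, -1.0]]
wrist_force: [-0.7, 1.0, 0.1]
gripper_width: 51.6
```

>>> {"api": "play_rows", "payload": {
  "targets": [
    {"dp": [0,0,0],"roll": -8,"gripper": 52},
    {"dp": [0,0,0],"roll": -8,"gripper": 52},
    {"dp": [0,0,0],"roll": -8,"gripper": 52},
    {"dp": [0,0,0],"roll": -8,"gripper": 52},
    {"dp": [0,0,0],"roll": -8,"gripper": 52},
    {"dp": [0,0,0],"roll": -8,"gripper": 52},
    {"dp": [0,0,0],"roll": -7,"gripper": 52},
    {"dp": [0,0,0],"roll": 0,"gripper": 52},
    {"dp": [0,0,0],"roll": 0,"gripper": 52}
  ]
}}

```text
clock: 24.35
position: [565.7, -272.0, 217.9]
tcp_rot: [[-0.816, 0.578, -0.0], [0.578, 0.816, 0.0], [0.0, 0.0, -1.0]]
wrist_force: [-0.8, 0.2, -0.5]
gripper_width: 43.7
```

```bash
python3 - <<'E'
from h import *
f=grab("side","side10"); g=grab("top","top10")
for n,q in(("s",f),("t",g)):
  for k,X in (("blue",(655.5,-2,70)),("red",(655.8,108.3,70))):
    try: print(k,n,hole(q,X)[1].round(1), disc(q,np.add(X,(0,0,6)),76)[1].round(1))
    except Exception as e: print(k,n,"fail")
go((561,-271,150),145.2)
cv2.imwrite("pics/z10.png",cv2.resize(f["color"][110:330,170:470],None,fx=2.6,fy=2.6))
E
```

```text
blue s [655.4  -2.7  70. ] [655.2  -2.8  76. ]
red s [655.  108.1  70. ] [654.8 108.3  76. ]
blue t [656.3  -2.7  70. ] [656.2  -2.8  76. ]
red t [655.7 108.4  70. ] [654.5 107.6  76. ]
t 24.4 at [ 565.8 -271.8  218.1] th 144.8 w 44.3 F [-0.1  0.6 -0. ]
shift mm [ 4.4 -2.1 68.1] rows 2 each [ 2.21 -1.03 34.03]
roll -0.42
```

View pics/z10.png

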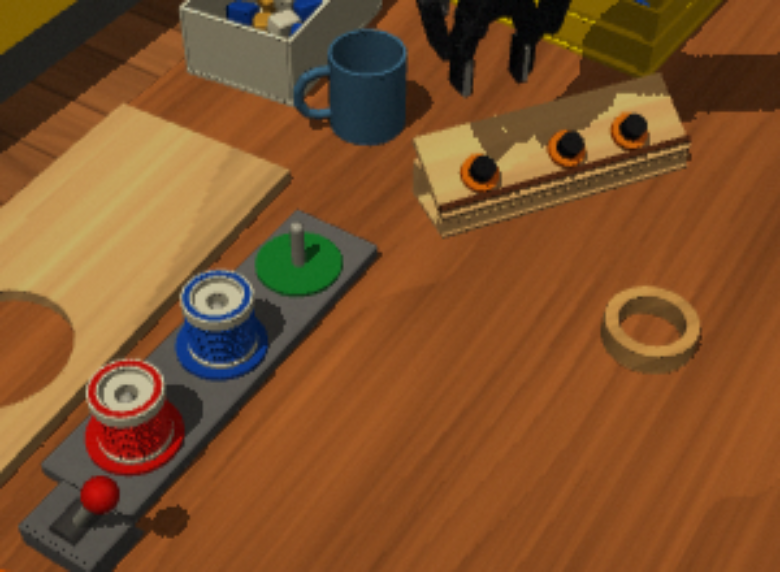

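>>> {"api": "play_rows", "payload": {
  "targets": [
    {"dp": [0.005,-0.002,0.03],"roll": -0.4,"gripper": 50},
    {"dp": [0,0,0.03],"roll": 0,"gripper": 50},
    {"dp": [0,0,0.02],"roll": 0,"gripper": 50},
    {"dp": [0,0,0],"roll": 0,"gripper": 50},
    {"dp": [0,0,0],"roll": 0,"gripper": 50},
    {"dp": [0,0,0],"roll": 0,"gripper": 50}
  ]
}}

```text
clock: 25.05
position: [561.3, -270.5, 139.3]
tcp_rot: [[-0.822, 0.569, 0.002], [0.569, 0.822, -0.001], [-0.002, 0.0, -1.0]]
wrist_force: [0.2, -0.0, 0.4]
gripper_width: 42.5
```

```bash
python3 - <<'E'
from h import *
f=grab("side","side11"); go((561,-270.6,124),145.2)
cv2.imwrite("pics/z11.png",cv2.resize(f["color"][110:220,310:460],None,fx=5,fy=5))
E
```

```text
t 25.1 at [ 561.2 -270.7  139.4] th 145.3 w 43.0 F [-0.4 -0.1  0.3]
shift mm [ 0.3 -0.1 15.4] rows 1 each [ 0.27 -0.08 15.4 ]
roll 0.12
```

View pics/z11.png

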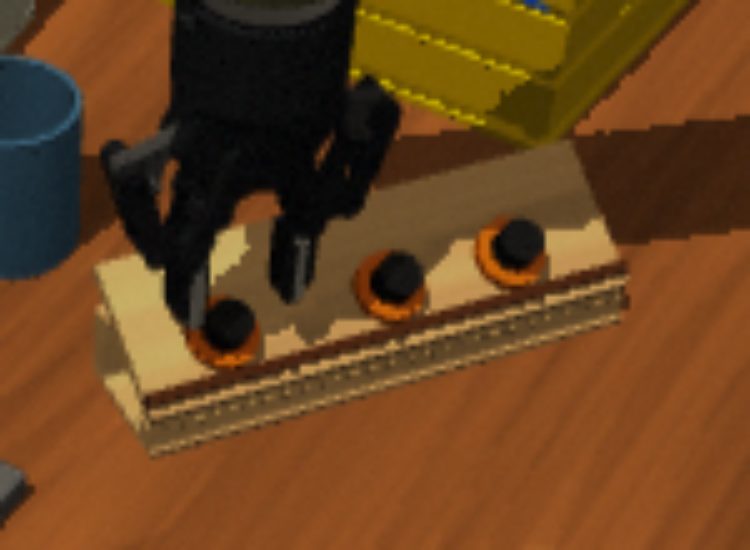

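```bash
python3 - <<'E'
from h import *
F=dict(np.load("pics/side0.npz"))
for X in((561.2,-270.7,66.4),(561.2,-270.7,70),(564.4,-272.9,52)): print(((proj(F,X)-[310,110])*5).round(0))
c=np.array([561.2,-270.7]); j=np.array([.569,.822])
for s in(-1,1):
    for z in(66.4,70): print(s,z,((proj(F,[*(c+s*j*21.3),z])-[310,110])*5).round(0))
E
```

```text
[231. 306.]
[232. 300.]
[225. 324.]
-1 66.4 [272. 294.]
-1 70 [273. 288.]
1 66.4 [190. 317.]
1 70 [190. 311.]
```

>>> {"api": "play_rows", "payload": {
  "targets": [
    {"dp": [0,0,0.008],"roll": 0,"gripper": 48},
    {"dp": [0,0,0.006],"roll": 0,"gripper": 48},
    {"dp": [0,0,0],"roll": 0,"gripper": 48},
    {"dp": [0,0,0],"roll": 0,"gripper": 48},
    {"dp": [0,0,0],"roll": 0,"gripper": 48}
  ],
  "squeeze": 20
}}

```text
clock: 25.6
position: [560.6, -270.6, 124.0]
tcp_rot: [[-0.823, 0.569, -0.0], [0.569, 0.823, 0.0], [0.0, 0.0, -1.0]]
wrist_force: [0.6, -0.1, 0.2]
gripper_width: 41.1
```

>>> {"api": "play_rows", "payload": {
  "targets": [
    {"dp": [0,0,0],"roll": 0,"gripper": 10},
    {"dp": [0,0,0],"roll": 0,"gripper": 10},
    {"dp": [0,0,0],"roll": 0,"gripper": 10},
    {"dp": [0,0,0],"roll": 0,"gripper": 10},
    {"dp": [0,0,0],"roll": 0,"gripper": 10}
  ]
}}

```text
clock: 26.1
position: [560.7, -270.6, 124.3]
tcp_rot: [[-0.823, 0.569, 0.0], [0.569, 0.823, -0.0], [-0.0, -0.0, -1.0]]
wrist_force: [-0.0, 0.4, 2.7]
gripper_width: 20.4
```

```bash
python3 - <<'E'
from h import *
f=grab("side","side12"); go((561,-270.6,124),145.2)
cv2.imwrite("pics/z12.png",cv2.resize(f["color"][110:220,310:460],None,fx=5,fy=5))
E
```

```text
t 26.1 at [ 560.7 -270.6  124.2] th 145.3 w 20.6 F [-1.6  0.6  4.5]
shift mm [-0.3  0.2  0.2] rows 1 each [-0.29  0.2   0.23]
roll 0.15
```

View pics/z12.png

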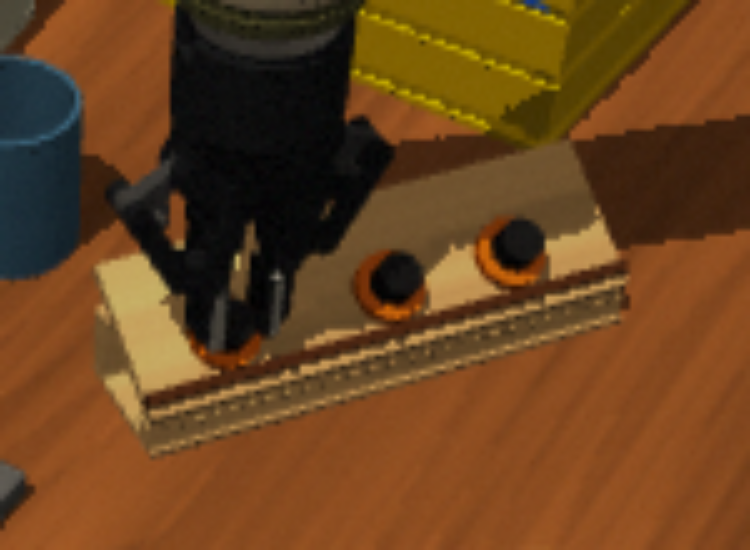

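>>> {"api": "play_rows", "payload": {
  "targets": [
    {"dp": [0,0,-0.005],"roll": 0,"gripper": 10},
    {"dp": [0,0,-0.01],"roll": 0,"gripper": 10},
    {"dp": [0,0,-0.02],"roll": 0,"gripper": 10},
    {"dp": [0,0,-0.03],"roll": 0,"gripper": 10},
    {"dp": [0,0,-0.03],"roll": 0,"gripper": 10},
    {"dp": [0,0,0],"roll": 0,"gripper": 10},
    {"dp": [0,0,0],"roll": 0,"gripper": 10}
  ],
  "squeeze": 30
}}

```text
clock: 26.85
position: [560.6, -270.9, 220.0]
tcp_rot: [[-0.822, 0.569, 0.001], [0.569, 0.822, -0.001], [-0.002, -0.0, -1.0]]
wrist_force: [0.3, 0.7, -0.8]
gripper_width: 20.0
```

```bash
python3 - <<'E'
from h import *
f=grab("side","side13"); go((540,-90,124),145.2)
cv2.imwrite("pics/z13.png",cv2.resize(f["color"][70:220,290:460],None,fx=4.5,fy=4))
E
```

```text
t 26.9 at [ 560.2 -270.9  219. ] th 145.3 w 19.8 F [-0.8  0.5  0.2]
shift mm [119.5 137.3  94.9] rows 5 each [23.9  27.46 18.99]
roll 0.12
```

View pics/z13.png

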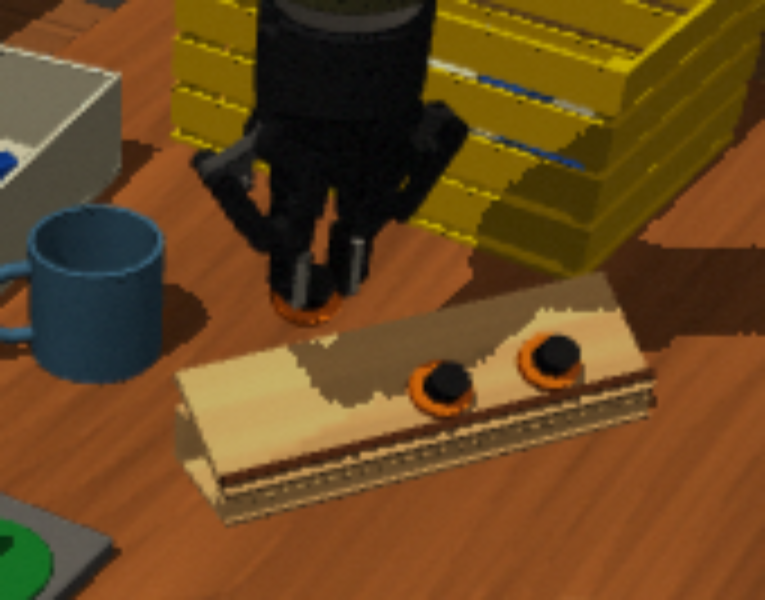

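>>> {"api": "play_rows", "payload": {
  "targets": [
    {"dp": [0.03,0.03,0],"roll": 0,"gripper": 10},
    {"dp": [0.03,0.035,0],"roll": 0,"gripper": 10},
    {"dp": [0.03,0.035,0],"roll": 0,"gripper": 10},
    {"dp": [0.03,0.035,0],"roll": 0,"gripper": 10},
    {"dp": [0.03,0.035,0],"roll": 0,"gripper": 10},
    {"dp": [0.01,0,0.03],"roll": 0,"gripper": 10},
    {"dp": [0,0,0.03],"roll": 0,"gripper": 10},
    {"dp": [0,0,0.03],"roll": 0,"gripper": 10},
    {"dp": [0,0,0],"roll": 0,"gripper": 10},
    {"dp": [0,0,0],"roll": 0,"gripper": 10}
  ]
}}

```text
clock: 27.9
position: [525.2, -39.4, 128.6]
tcp_rot: [[-0.823, 0.568, -0.002], [0.568, 0.823, 0.0], [0.002, -0.001, -1.0]]
wrist_force: [-1.4, -0.6, 0.3]
gripper_width: 19.8
```

```bash
python3 - <<'E'
from h import *
f=grab("side","side14"); go((520,-60,95),145.2); p=read_state()["position"]
u=proj(f,(p[0],p[1],p[2]-70)).astype(int); print(u)
cv2.imwrite("pics/z14.png",cv2.resize(f["color"][u[1]-60:u[1]+40,u[0]-60:u[0]+60],None,fx=5,fy=5))
E
```

```text
t 27.9 at [525.7 -39.5 129.4] th 145.4 w 20.2 F [ 0.1 -0.3  0. ]
shift mm [ -7.  -20.1  34.4] rows 1 each [ -6.99 -20.09  34.41]
roll 0.16
[315 243]
```

View pics/z14.png

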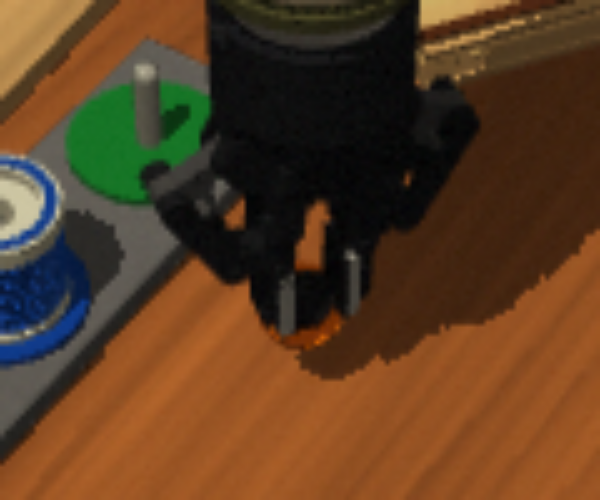

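>>> {"api": "play_rows", "payload": {
  "targets": [
    {"dp": [0,0,0.015],"roll": 0,"gripper": 10},
    {"dp": [0,0,0.012],"roll": 0,"gripper": 10},
    {"dp": [0,0,0.005],"roll": 0,"gripper": 10},
    {"dp": [0,0,0],"roll": 0,"gripper": 10},
    {"dp": [0,0,0],"roll": 0,"gripper": 10}
  ],
  "squeeze": 20
}}

```text
clock: 28.45
position: [525.8, -39.7, 97.4]
tcp_rot: [[-0.823, 0.569, 0.0], [0.569, 0.823, -0.0], [-0.0, 0.0, -1.0]]
wrist_force: [-0.8, 0.6, -0.4]
gripper_width: 19.7
```

>>> {"api": "play_rows", "payload": {
  "targets": [
    {"dp": [0,0,0.002],"roll": 0,"gripper": 10},
    {"dp": [0,0,0.002],"roll": 0,"gripper": 10},
    {"dp": [0,0,0],"roll": 0,"gripper": 10}
  ]
}}

```text
clock: 28.75
position: [525.6, -39.8, 93.0]
tcp_rot: [[-0.823, 0.569, -0.0], [0.569, 0.823, -0.0], [0.0, -0.0, -1.0]]
wrist_force: [-0.4, 0.9, 0.5]
gripper_width: 19.8
```

Now press down a little more to level the cap, until there is contact force.

>>> {"api": "play_rows", "payload": {
  "targets": [
    {"dp": [0,0,0.002],"roll": 0,"gripper": 10},
    {"dp": [0,0,0.001],"roll": 0,"gripper": 10},
    {"dp": [0,0,0],"roll": 0,"gripper": 10},
    {"dp": [0,0,0],"roll": 0,"gripper": 10}
  ]
}}

```text
clock: 29.15
position: [526.6, -40.3, 91.2]
tcp_rot: [[-0.822, 0.569, 0.003], [0.569, 0.822, -0.002], [-0.003, 0.0, -1.0]]
wrist_force: [-1.0, -2.7, 15.2]
gripper_width: 20.2
```

>>> {"api": "play_rows", "payload": {
  "targets": [
    {"dp": [0,0,0.002],"roll": 0,"gripper": 10},
    {"dp": [0,0,0.001],"roll": 0,"gripper": 10},
    {"dp": [0,0,0],"roll": 0,"gripper": 10},
    {"dp": [0,0,0],"roll": 0,"gripper": 10}
  ]
}}

```text
clock: 29.55
position: [527.8, -39.8, 88.9]
tcp_rot: [[-0.823, 0.569, 0.005], [0.569, 0.823, -0.001], [-0.005, 0.002, -1.0]]
wrist_force: [1.0, -2.1, 21.4]
gripper_width: 20.1
```

```bash
python3 - <<'E'
from h import *
f=grab("side","side15"); go((520,-60,95),145.2); p=read_state()["position"]
u=proj(f,(p[0],p[1],p[2]-70)).astype(int); print(u)
cv2.imwrite("pics/z15.png",cv2.resize(f["color"][u[1]-60:u[1]+40,u[0]-60:u[0]+60],None,fx=5,fy=5))
E
```

```text
t 29.6 at [527.7 -39.9  88.9] th 145.3 w 20.0 F [ 1.4 -2.5 21.6]
shift mm [ -5.1 -21.   -6.1] rows 1 each [ -5.12 -20.95  -6.14]
roll 0.13
[314 255]
```

View pics/z15.png

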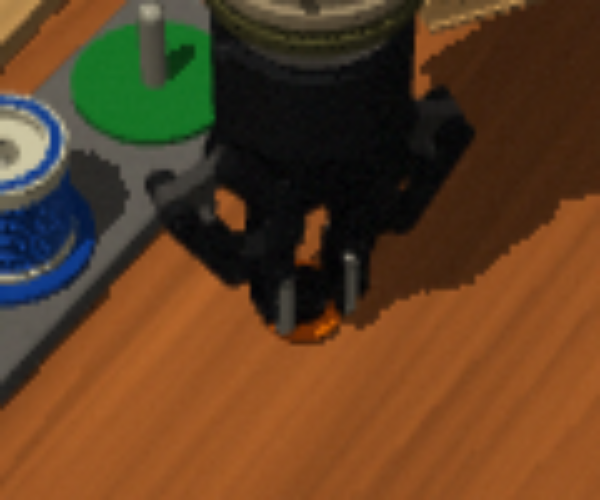

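Contact made and levelling has begun. I'll release so the cap settles flat, then lift and look.

>>> {"api": "play_rows", "payload": {
  "targets": [
    {"dp": [0,0,-0.001],"roll": 0,"gripper": 10},
    {"dp": [0,0,0],"roll": 0,"gripper": 45},
    {"dp": [0,0,0],"roll": 0,"gripper": 45},
    {"dp": [0,0,0],"roll": 0,"gripper": 45},
    {"dp": [0,0,0],"roll": 0,"gripper": 45},
    {"dp": [0,0,-0.03],"roll": 0,"gripper": 45},
    {"dp": [0,0,-0.03],"roll": 0,"gripper": 45},
    {"dp": [0,0,0],"roll": 0,"gripper": 45},
    {"dp": [0,0,0],"roll": 0,"gripper": 45}
  ]
}}

```text
clock: 30.5
position: [525.8, -40.2, 148.3]
tcp_rot: [[-0.822, 0.569, 0.001], [0.569, 0.822, -0.0], [-0.001, 0.0, -1.0]]
wrist_force: [-0.5, -0.1, -0.6]
gripper_width: 38.6
```

```bash
python3 - <<'E'
from h import *
f=grab("side","side16"); p=read_state()["position"]
u=proj(f,(p[0],p[1],10)).astype(int); print(p,u)
cv2.imwrite("pics/z16.png",cv2.resize(f["color"][u[1]-60:u[1]+40,u[0]-60:u[0]+60],None,fx=5,fy=5))
go((527,-40,82),145.2)
E
```

```text
[525.42568022 -40.12026172 147.62783238] [315 258]
t 30.6 at [525.4 -40.1 147.6] th 145.3 w 38.6 F [0.3 0.2 0. ]
shift mm [-1.2  1.  65.6] rows 2 each [-0.62  0.51 32.81]
roll 0.12
```

View pics/z16.png

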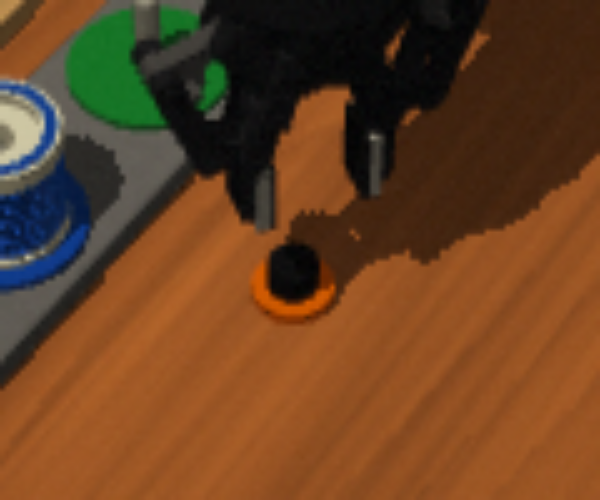

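```bash
cat >> h.py <<'E'
def cap(f,X,zb):
    """cap standing upright, rim underside at zb, near X: knob centroid at zb+15, rim orange centre at zb+4"""
    uv=proj(f,(X[0],X[1],zb+10)); yy,xx=np.mgrid[0:480,0:640]; w=np.hypot(xx-uv[0],yy-uv[1])<16
    H=hsv(f); o=(cv2.inRange(H,(4,150,60),(16,255,255))>0)&w
    k=comp(((H[...,2]<45)&w).astype(np.uint8),uv,9); e=ell(k); 
    return e[0],plane(f,e[0],zb+15).round(1),k.sum()
E
python3 - <<'E'
from h import *
F=dict(np.load("pics/side0.npz")); F["color"]=cv2.imread("pics/side16.png")
print(cap(F,(526,-40),0)); 
print(plane(F,(315-60+293/5,258-60+272/5),15))
E
```

```text
((313.0232238769531, 251.78875732421875), array([537.7, -48.2,  15. ]), np.int64(99))
[535.76311261 -47.47507399  15.        ]
```

>>> {"api": "play_rows", "payload": {
  "targets": [
    {"dp": [-0.013,0,0.02],"roll": 0,"gripper": 45},
    {"dp": [0,0,0.02],"roll": 0,"gripper": 45},
    {"dp": [0,0,0.018],"roll": 0,"gripper": 45},
    {"dp": [0,0,0.006],"roll": 0,"gripper": 45},
    {"dp": [0,0,0],"roll": 0,"gripper": 45},
    {"dp": [0,0,0],"roll": 0,"gripper": 45}
  ]
}}

```text
clock: 31.15
position: [536.3, -46.9, 84.1]
tcp_rot: [[-0.823, 0.568, -0.0], [0.568, 0.823, 0.0], [0.0, -0.0, -1.0]]
wrist_force: [0.0, 0.2, -0.7]
gripper_width: 38.6
```

>>> {"api": "play_rows", "payload": {
  "targets": [
    {"dp": [0,0,0],"roll": 0,"gripper": 10},
    {"dp": [0,0,0],"roll": 0,"gripper": 10},
    {"dp": [0,0,0],"roll": 0,"gripper": 10},
    {"dp": [0,0,0],"roll": 0,"gripper": 10},
    {"dp": [0,0,0],"roll": 0,"gripper": 10}
  ]
}}

```text
clock: 31.65
position: [536.6, -47.2, 84.7]
tcp_rot: [[-0.823, 0.569, 0.001], [0.569, 0.823, -0.0], [-0.001, 0.0, -1.0]]
wrist_force: [-0.1, -0.3, 7.3]
gripper_width: 20.7
```

```bash
python3 - <<'E'
from h import *
f=grab("side","side17"); p=read_state()["position"]
u=proj(f,(p[0],p[1],10)).astype(int); print(p,u)
cv2.imwrite("pics/z17.png",cv2.resize(f["color"][u[1]-60:u[1]+40,u[0]-60:u[0]+60],None,fx=5,fy=5))
go((655.8,-2.8,200),145.2)
E
```

```text
[536.56221101 -47.15767045  84.69191367] [313 253]
t 31.7 at [536.6 -47.2  84.7] th 145.3 w 20.3 F [-1.1 -0.3  6.5]
shift mm [ -73.   104.3 -115.2] rows 4 each [-18.24  26.09 -28.8 ]
roll 0.14
```

View pics/z17.png

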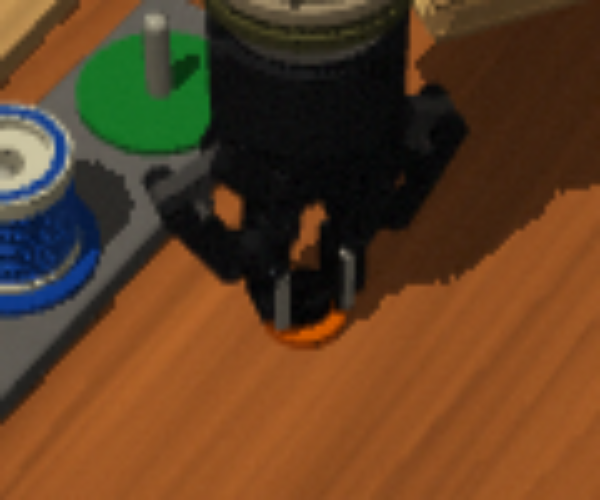

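>>> {"api": "play_rows", "payload": {
  "targets": [
    {"dp": [0,0,-0.01],"roll": 0,"gripper": 10},
    {"dp": [0,0,-0.03],"roll": 0,"gripper": 10},
    {"dp": [0,0,-0.04],"roll": 0,"gripper": 10},
    {"dp": [0,0,-0.03],"roll": 0,"gripper": 10},
    {"dp": [-0.018,0.026,0],"roll": 0,"gripper": 10},
    {"dp": [-0.018,0.026,0],"roll": 0,"gripper": 10},
    {"dp": [-0.018,0.026,0],"roll": 0,"gripper": 10},
    {"dp": [-0.018,0.026,0],"roll": 0,"gripper": 10},
    {"dp": [0,0,0],"roll": 0,"gripper": 10},
    {"dp": [0,0,0],"roll": 0,"gripper": 10}
  ],
  "squeeze": 30
}}

```text
clock: 32.7
position: [654.3, -2.4, 194.1]
tcp_rot: [[-0.823, 0.568, -0.001], [0.568, 0.823, 0.0], [0.001, -0.0, -1.0]]
wrist_force: [-0.3, 0.4, -0.3]
gripper_width: 20.9
```

```bash
python3 - <<'E'
from h import *
f=grab("side","side18"); g=grab("top","top18")
go((655.8,-2.8,155),145.2)
for q in(f,g):
    try: print(disc(q,(655.5,-2.8,76),76)[1].round(1))
    except Exception as e: print("-")
u=proj(f,(655,-2,90)).astype(int)
cv2.imwrite("pics/z18.png",cv2.resize(f["color"][u[1]-60:u[1]+50,u[0]-60:u[0]+60],None,fx=5,fy=5))
E
```

```text
t 32.8 at [653.5  -3.2 194. ] th 145.3 w 20.1 F [-0.3  0.1 -0.2]
shift mm [-1.7  1.6 39. ] rows 1 each [-1.68  1.65 39.04]
roll 0.14
[655.   -2.5  76. ]
[656.8  -3.1  76. ]
```

View pics/z18.png

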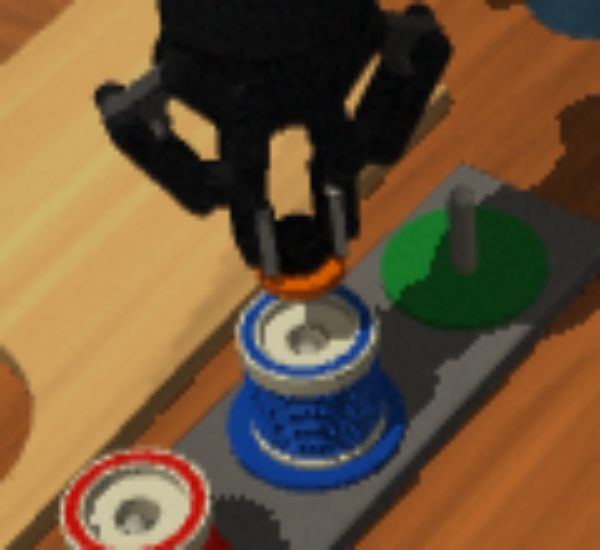

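>>> {"api": "play_rows", "payload": {
  "targets": [
    {"dp": [-0.002,0.002,0.01],"roll": 0,"gripper": 10},
    {"dp": [0,0,0.01],"roll": 0,"gripper": 10},
    {"dp": [0,0,0.01],"roll": 0,"gripper": 10},
    {"dp": [0,0,0],"roll": 0,"gripper": 10},
    {"dp": [0,0,0],"roll": 0,"gripper": 10},
    {"dp": [0,0,0],"roll": 0,"gripper": 10}
  ]
}}

```text
clock: 33.4
position: [657.6, -1.9, 164.2]
tcp_rot: [[-0.823, 0.568, 0.0], [0.568, 0.823, 0.0], [-0.0, 0.0, -1.0]]
wrist_force: [-0.3, 0.6, -0.8]
gripper_width: 20.1
```

```bash
python3 - <<'E'
from h import *
f=grab("side","side19"); go((655.8,-2.8,155),145.2)
u=proj(f,(655,-2,90)).astype(int)
cv2.imwrite("pics/z19.png",cv2.resize(f["color"][u[1]-40:u[1]+40,u[0]-40:u[0]+40],None,fx=7,fy=7))
E
```

```text
t 33.5 at [657.6  -1.9 164.3] th 145.3 w 20.1 F [-0.1  0.3 -0.1]
shift mm [ 1.  -1.8  9.3] rows 1 each [ 1.01 -1.76  9.32]
roll 0.15
```

View pics/z19.png

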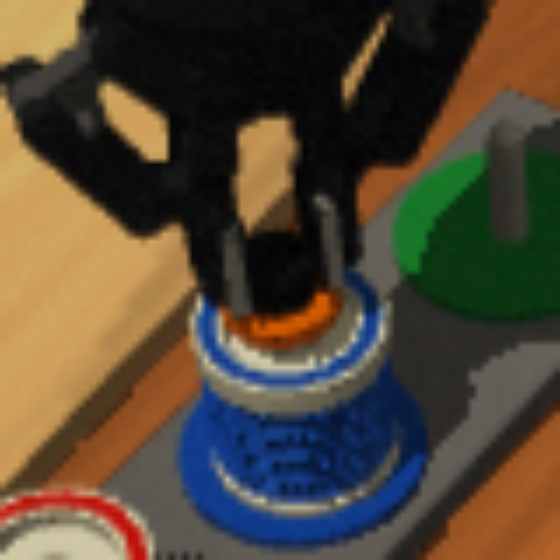

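>>> {"api": "play_rows", "payload": {
  "targets": [
    {"dp": [0.001,-0.002,0.002],"roll": 0,"gripper": 10},
    {"dp": [0,0,0],"roll": 0,"gripper": 10},
    {"dp": [0,0,0],"roll": 0,"gripper": 10},
    {"dp": [0,0,0],"roll": 0,"gripper": 10}
  ]
}}

```text
clock: 33.85
position: [655.5, -3.1, 162.1]
tcp_rot: [[-0.823, 0.569, 0.0], [0.569, 0.823, -0.0], [-0.0, 0.0, -1.0]]
wrist_force: [0.0, 0.1, -0.4]
gripper_width: 20.4
```

>>> {"api": "play_rows", "payload": {
  "targets": [
    {"dp": [0,0,0.002],"roll": 0,"gripper": 10},
    {"dp": [0,0,0.002],"roll": 0,"gripper": 10},
    {"dp": [0,0,0],"roll": 0,"gripper": 10},
    {"dp": [0,0,0],"roll": 0,"gripper": 10}
  ]
}}

```text
clock: 34.25
position: [655.5, -3.1, 157.9]
tcp_rot: [[-0.823, 0.569, -0.0], [0.569, 0.823, -0.0], [0.0, -0.0, -1.0]]
wrist_force: [0.2, 0.8, -0.4]
gripper_width: 20.1
```

No contact, so the rim is already about 3 mm into the recess. Continuing.

>>> {"api": "play_rows", "payload": {
  "targets": [
    {"dp": [0,0,0.002],"roll": 0,"gripper": 10},
    {"dp": [0,0,0.001],"roll": 0,"gripper": 10},
    {"dp": [0,0,0],"roll": 0,"gripper": 10},
    {"dp": [0,0,0],"roll": 0,"gripper": 10}
  ]
}}

```text
clock: 34.65
position: [655.5, -3.1, 155.0]
tcp_rot: [[-0.823, 0.569, -0.0], [0.569, 0.823, 0.0], [0.0, -0.0, -1.0]]
wrist_force: [0.4, 0.5, -0.1]
gripper_width: 20.0
```

>>> {"api": "play_rows", "payload": {
  "targets": [
    {"dp": [0,0,0],"roll": 0,"gripper": 40},
    {"dp": [0,0,0],"roll": 0,"gripper": 40},
    {"dp": [0,0,0],"roll": 0,"gripper": 40},
    {"dp": [0,0,0],"roll": 0,"gripper": 40},
    {"dp": [0,0,-0.02],"roll": 0,"gripper": 40},
    {"dp": [0,0,-0.04],"roll": 0,"gripper": 45},
    {"dp": [0.03,-0.03,0],"roll": 0,"gripper": 45},
    {"dp": [0.03,-0.03,0],"roll": 0,"gripper": 45},
    {"dp": [0,0,0],"roll": 0,"gripper": 45},
    {"dp": [0,0,0],"roll": 0,"gripper": 45}
  ]
}}

```text
clock: 35.65
position: [571.7, -18.8, 215.5]
tcp_rot: [[-0.822, 0.569, 0.0], [0.569, 0.822, -0.001], [-0.001, -0.0, -1.0]]
wrist_force: [0.7, 0.5, 0.8]
gripper_width: 38.4
```

```bash
python3 - <<'E'
from h import *
f=grab("side","side20"); g=grab("top","top20")
for n,q in(("s",f),("t",g)):
    print(n,cap(q,(655.8,-2.8),70))
a=cv2.resize(f["color"][190:270,200:300],None,fx=4,fy=4); u=proj(g,(655,-2,90)).astype(int)
b=cv2.resize(g["color"][u[1]-40:u[1]+40,u[0]-50:u[0]+50],None,fx=4,fy=4)
cv2.imwrite("pics/z20.png",np.hstack([a,b]))
# caps
for us,ut,X in (((389,165.4),(469.7,242.2),0),):
    q=[]
    for im,u in((f,us),(g,ut)):
        m=(hsv(im)[...,2]<75)&(np.hypot(np.arange(640)[None]-u[0],np.arange(480)[:,None]-u[1])<11); e=ell(comp(m.astype(np.uint8),u,6)); q.append(e[0])
    print(q,tri(f,q[0],g,q[1]))
go((510,-343.5,200),145.2)
E
```

```text
s ((252.5986785888672, 219.56906127929688), array([656.2,  -4.6,  85. ]), np.int64(103))Traceback (most recent call last):
  File "<stdin>", line 4, in <module>
  File "h.py", line 71, in cap
    k=comp(((H[...,2]<45)&w).astype(np.uint8),uv,9); e=ell(k);
                                                       ~~~^^^
  File "h.py", line 23, in ell
    c=cv2.convexHull(np.argwhere(m)[:,::-1].astype(np.int32)); return cv2.fitEllipse(c)
                                                                      ~~~~~~~~~~~~~~^^^
cv2.error: OpenCV(4.12.0) /io/opencv/modules/imgproc/src/shapedescr.cpp:361: error: (-201:Incorrect size of input array) There should be at least 5 points to fit the ellipse in function 'fitEllipseNoDirect'
```

```bash
python3 - <<'E'
from h import *
f={**dict(np.load("pics/side0.npz")),"color":cv2.imread("pics/side20.png")}; g={**dict(np.load("pics/top0.npz")),"color":cv2.imread("pics/top20.png")}
a=cv2.resize(f["color"][190:270,200:300],None,fx=4,fy=4); u=proj(g,(655,-2,90)).astype(int)
b=cv2.resize(g["color"][u[1]-40:u[1]+40,u[0]-50:u[0]+50],None,fx=4,fy=4)
cv2.imwrite("pics/z20.png",np.hstack([a,b]))
go((510,-343.5,200),145.2)
E
```

```text
t 35.8 at [573.1 -18.2 215.3] th 145.3 w 38.3 F [ 0.5  0.  -0.3]
shift mm [-133.1 -303.4   15.1] rows 8 each [-16.64 -37.93   1.89]
roll 0.13
```

View pics/z20.png

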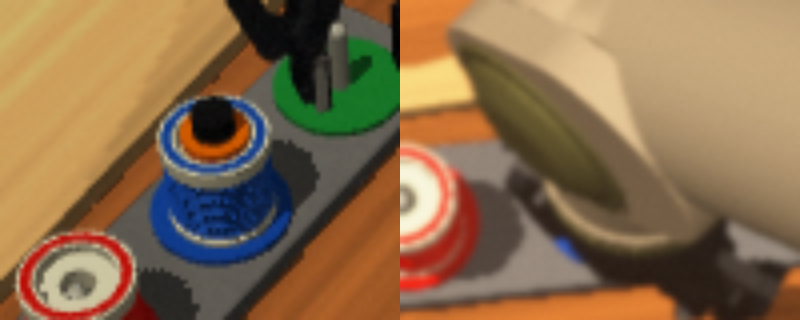

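The cap is flat in the blue recess, knob up. Now the second cap.

>>> {"api": "play_rows", "payload": {
  "targets": [
    {"dp": [-0.017,-0.038,0],"roll": 0,"gripper": 48},
    {"dp": [-0.017,-0.038,0],"roll": 0,"gripper": 48},
    {"dp": [-0.017,-0.038,0],"roll": 0,"gripper": 48},
    {"dp": [-0.017,-0.038,0],"roll": 0,"gripper": 48},
    {"dp": [-0.017,-0.038,0],"roll": 0,"gripper": 48},
    {"dp": [-0.017,-0.038,0],"roll": 0,"gripper": 48},
    {"dp": [-0.017,-0.038,0],"roll": 0,"gripper": 48},
    {"dp": [-0.014,-0.038,0.015],"roll": 0,"gripper": 48},
    {"dp": [0,0,0],"roll": 0,"gripper": 48},
    {"dp": [0,0,0],"roll": 0,"gripper": 48}
  ],
  "squeeze": 20
}}

```text
clock: 36.75
position: [508.8, -345.1, 199.2]
tcp_rot: [[-0.821, 0.571, -0.0], [0.571, 0.821, 0.001], [0.001, 0.001, -1.0]]
wrist_force: [1.1, 0.9, -0.2]
gripper_width: 41.3
```

>>> {"api": "play_rows", "payload": {
  "targets": [
    {"dp": [0,0,0.03],"roll": 0,"gripper": 48},
    {"dp": [0,0,0.03],"roll": 0,"gripper": 48},
    {"dp": [0,0,0],"roll": 0,"gripper": 48},
    {"dp": [0,0,0],"roll": 0,"gripper": 48},
    {"dp": [0,0,0],"roll": 0,"gripper": 48}
  ]
}}

```text
clock: 37.25
position: [509.9, -343.4, 141.6]
tcp_rot: [[-0.823, 0.568, 0.002], [0.568, 0.823, -0.001], [-0.002, 0.001, -1.0]]
wrist_force: [0.1, -0.7, -0.0]
gripper_width: 40.8
```

```bash
python3 - <<'E'
from h import *
go((509.6,-343.6,124),145.2)
f=grab("side","side21")
cv2.imwrite("pics/z21.png",cv2.resize(f["color"][110:220,310:460],None,fx=5,fy=5))
E
```

```text
t 37.2 at [ 509.9 -343.4  141.6] th 145.4 w 40.8 F [ 0.1 -0.7 -0. ]
shift mm [ 0.2 -0.3 17.6] rows 1 each [ 0.18 -0.32 17.55]
roll 0.22
```

View pics/z21.png

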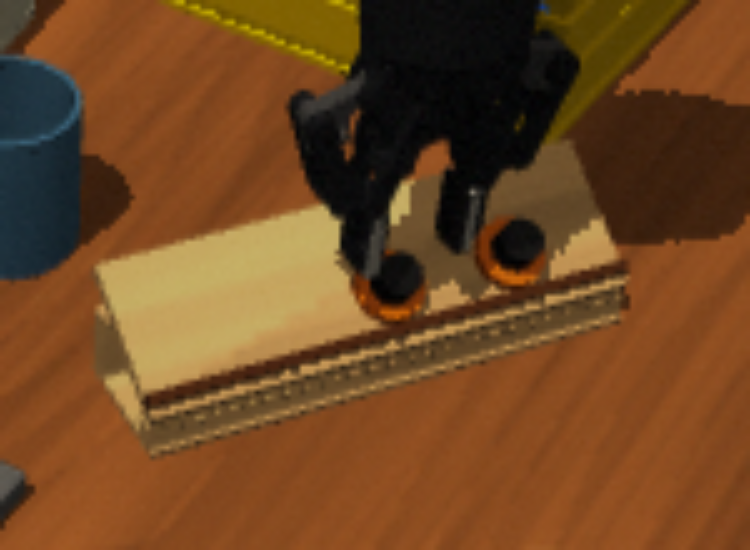

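>>> {"api": "play_rows", "payload": {
  "targets": [
    {"dp": [0,0,0.009],"roll": 0,"gripper": 48},
    {"dp": [0,0,0.007],"roll": 0,"gripper": 48},
    {"dp": [0,0,0],"roll": 0,"gripper": 48},
    {"dp": [0,0,0],"roll": 0,"gripper": 48},
    {"dp": [0,0,0],"roll": 0,"gripper": 10},
    {"dp": [0,0,0],"roll": 0,"gripper": 10},
    {"dp": [0,0,0],"roll": 0,"gripper": 10},
    {"dp": [0,0,0],"roll": 0,"gripper": 10},
    {"dp": [0,0,0],"roll": 0,"gripper": 10}
  ]
}}

```text
clock: 38.2
position: [508.7, -344.1, 124.3]
tcp_rot: [[-0.823, 0.569, 0.0], [0.569, 0.823, -0.0], [-0.0, -0.0, -1.0]]
wrist_force: [-0.7, 0.6, 2.8]
gripper_width: 20.4
```

>>> {"api": "play_rows", "payload": {
  "targets": [
    {"dp": [0,0,-0.005],"roll": 0,"gripper": 10},
    {"dp": [0,0,-0.01],"roll": 0,"gripper": 10},
    {"dp": [0,0,-0.02],"roll": 0,"gripper": 10},
    {"dp": [0,0,-0.03],"roll": 0,"gripper": 10},
    {"dp": [0,0,-0.03],"roll": 0,"gripper": 10},
    {"dp": [0,0,0],"roll": 0,"gripper": 10},
    {"dp": [0,0,0],"roll": 0,"gripper": 10}
  ],
  "squeeze": 30
}}

```text
clock: 38.9
position: [508.5, -344.4, 220.0]
tcp_rot: [[-0.822, 0.569, 0.001], [0.569, 0.822, -0.001], [-0.002, -0.0, -1.0]]
wrist_force: [-0.2, -0.6, 0.0]
gripper_width: 19.9
```

```bash
python3 - <<'E'
from h import *
go((526,-40,125),145.2)
f=grab("side","side22")
cv2.imwrite("pics/z22.png",cv2.resize(f["color"][70:220,310:460],None,fx=4,fy=4))
E
```

```text
t 38.9 at [ 508.5 -344.4  220. ] th 145.3 w 19.9 F [-0.2 -0.6  0. ]
shift mm [159.  260.3  94.7] rows 8 each [19.87 32.53 11.83]
roll 0.12
```

View pics/z22.png

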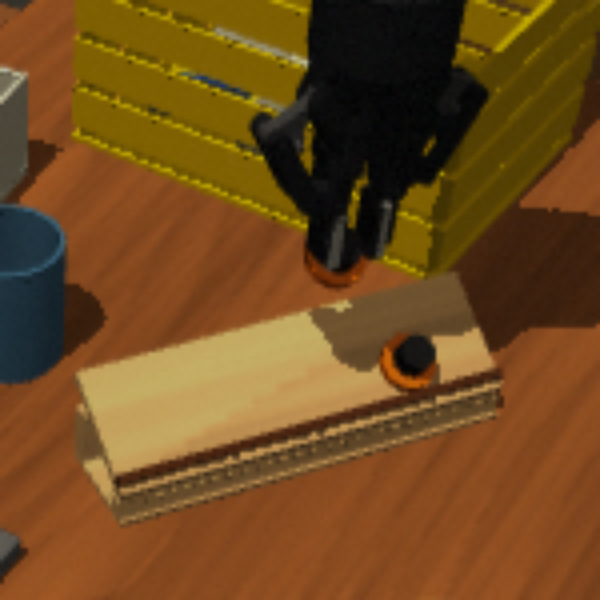

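>>> {"api": "play_rows", "payload": {
  "targets": [
    {"dp": [0.02,0.032,0],"roll": 0,"gripper": 10},
    {"dp": [0.02,0.032,0],"roll": 0,"gripper": 10},
    {"dp": [0.02,0.032,0],"roll": 0,"gripper": 10},
    {"dp": [0.02,0.032,0],"roll": 0,"gripper": 10},
    {"dp": [0.02,0.032,0],"roll": 0,"gripper": 10},
    {"dp": [0.02,0.032,0],"roll": 0,"gripper": 10},
    {"dp": [0.02,0.032,0],"roll": 0,"gripper": 10},
    {"dp": [0.02,0.032,0.02],"roll": 0,"gripper": 10},
    {"dp": [0,0,0.03],"roll": 0,"gripper": 10},
    {"dp": [0,0,0.03],"roll": 0,"gripper": 10}
  ]
}}

```text
clock: 39.95
position: [522.2, -41.1, 137.7]
tcp_rot: [[-0.824, 0.566, -0.001], [0.566, 0.824, 0.0], [0.001, -0.0, -1.0]]
wrist_force: [0.7, -0.5, -0.1]
gripper_width: 20.3
```

>>> {"api": "play_rows", "payload": {
  "targets": [
    {"dp": [0,0,0.02],"roll": 0,"gripper": 10},
    {"dp": [0,0,0.02],"roll": 0,"gripper": 10},
    {"dp": [0,0,0.006],"roll": 0,"gripper": 10},
    {"dp": [0,0,0],"roll": 0,"gripper": 10},
    {"dp": [0,0,0],"roll": 0,"gripper": 10}
  ],
  "squeeze": 20
}}

```text
clock: 40.45
position: [522.2, -42.4, 92.7]
tcp_rot: [[-0.823, 0.568, -0.001], [0.568, 0.823, 0.0], [0.001, -0.001, -1.0]]
wrist_force: [0.1, 0.7, -0.4]
gripper_width: 19.8
```

>>> {"api": "play_rows", "payload": {
  "targets": [
    {"dp": [0,0,0.002],"roll": 0,"gripper": 10},
    {"dp": [0,0,0.002],"roll": 0,"gripper": 10},
    {"dp": [0,0,0.001],"roll": 0,"gripper": 10},
    {"dp": [0,0,0],"roll": 0,"gripper": 10}
  ]
}}

```text
clock: 40.85
position: [524.3, -42.8, 89.8]
tcp_rot: [[-0.822, 0.569, 0.004], [0.569, 0.822, -0.001], [-0.004, 0.002, -1.0]]
wrist_force: [1.7, -2.0, 18.9]
gripper_width: 19.8
```

>>> {"api": "play_rows", "payload": {
  "targets": [
    {"dp": [0,0,-0.001],"roll": 0,"gripper": 10},
    {"dp": [0,0,0],"roll": 0,"gripper": 45},
    {"dp": [0,0,0],"roll": 0,"gripper": 45},
    {"dp": [0,0,0],"roll": 0,"gripper": 45},
    {"dp": [0,0,0],"roll": 0,"gripper": 45},
    {"dp": [0,0,-0.03],"roll": 0,"gripper": 45},
    {"dp": [0,0,-0.03],"roll": 0,"gripper": 45},
    {"dp": [0,0,0],"roll": 0,"gripper": 45},
    {"dp": [0,0,0],"roll": 0,"gripper": 45}
  ]
}}

```text
clock: 41.75
position: [522.7, -42.8, 149.3]
tcp_rot: [[-0.822, 0.569, 0.001], [0.569, 0.822, -0.0], [-0.001, 0.0, -1.0]]
wrist_force: [-0.2, 0.2, 0.0]
gripper_width: 38.5
```

```bash
python3 - <<'E'
from h import *
f=grab("side","side23"); p=read_state()["position"]
u=proj(f,(p[0],p[1],10)).astype(int); c=cap(f,(p[0]+10,p[1]-7),0); print(p,u,c)
cv2.imwrite("pics/z23.png",cv2.resize(f["color"][u[1]-60:u[1]+40,u[0]-60:u[0]+60],None,fx=5,fy=5))
go((c[1][0]-1.2,c[1][1]+.6,84),145.2)
E
```

```text
[522.31316098 -42.89175172 148.67063617] [317 257] ((315.3050842285156, 251.35450744628906), array([534.3, -51.8,  15. ]), np.int64(100))
t 41.8 at [522.3 -42.9 148.7] th 145.3 w 38.1 F [-0.5  0.8 -0.2]
shift mm [-13.6  -0.7  64.7] rows 2 each [-6.8  -0.33 32.34]
roll 0.11
```

View pics/z23.png

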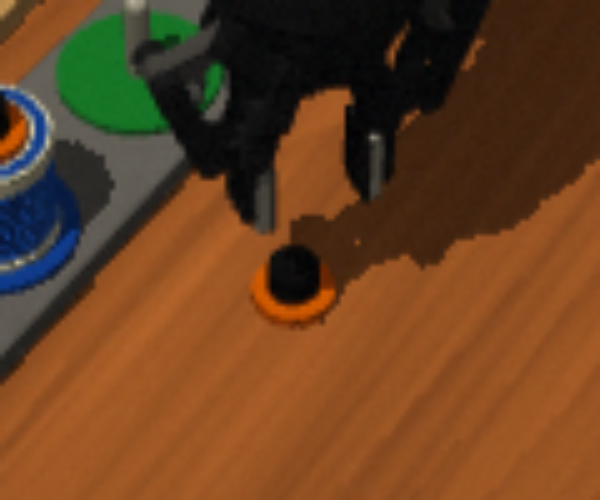

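The cap lies flat. Regrasping it upright, as with the first.

>>> {"api": "play_rows", "payload": {
  "targets": [
    {"dp": [-0.013,0,0.02],"roll": 0,"gripper": 45},
    {"dp": [0,0,0.02],"roll": 0,"gripper": 45},
    {"dp": [0,0,0.018],"roll": 0,"gripper": 45},
    {"dp": [0,0,0.007],"roll": 0,"gripper": 45},
    {"dp": [0,0,0],"roll": 0,"gripper": 45},
    {"dp": [0,0,0],"roll": 0,"gripper": 10},
    {"dp": [0,0,0],"roll": 0,"gripper": 10},
    {"dp": [0,0,0],"roll": 0,"gripper": 10},
    {"dp": [0,0,0],"roll": 0,"gripper": 10},
    {"dp": [0,0,0],"roll": 0,"gripper": 10}
  ]
}}

```text
clock: 42.8
position: [533.3, -50.0, 84.4]
tcp_rot: [[-0.822, 0.569, 0.001], [0.569, 0.822, -0.0], [-0.0, 0.0, -1.0]]
wrist_force: [-0.4, 0.3, -0.4]
gripper_width: 20.8
```

>>> {"api": "play_rows", "payload": {
  "targets": [
    {"dp": [0,0,-0.01],"roll": 0,"gripper": 10},
    {"dp": [0,0,-0.03],"roll": 0,"gripper": 10},
    {"dp": [0,0,-0.04],"roll": 0,"gripper": 10},
    {"dp": [0,0,-0.04],"roll": 0,"gripper": 10},
    {"dp": [0,0,0],"roll": 0,"gripper": 10},
    {"dp": [0,0,0],"roll": 0,"gripper": 10}
  ],
  "squeeze": 30
}}

```text
clock: 43.4
position: [533.3, -50.3, 205.3]
tcp_rot: [[-0.822, 0.569, 0.002], [0.569, 0.822, -0.001], [-0.002, 0.001, -1.0]]
wrist_force: [0.3, 0.4, -0.4]
gripper_width: 20.3
```

```bash
python3 - <<'E'
from h import *
go((655.3,108,195),145.2)
E
```

```text
t 43.4 at [533.3 -50.3 205.3] th 145.3 w 20.3 F [ 0.3  0.4 -0.4]
shift mm [-10.1 199.6  10.5] rows 5 each [-2.03 39.92  2.1 ]
roll 0.1
```

>>> {"api": "play_rows", "payload": {
  "targets": [
    {"dp": [0,0.033,0],"roll": 0,"gripper": 10},
    {"dp": [-0.002,0.033,0],"roll": 0,"gripper": 10},
    {"dp": [-0.002,0.033,0],"roll": 0,"gripper": 10},
    {"dp": [-0.002,0.033,0],"roll": 0,"gripper": 10},
    {"dp": [-0.002,0.033,0],"roll": 0,"gripper": 10},
    {"dp": [-0.002,0.034,0.01],"roll": 0,"gripper": 10},
    {"dp": [0,0,0],"roll": 0,"gripper": 10},
    {"dp": [0,0,0],"roll": 0,"gripper": 10},
    {"dp": [0,0,0],"roll": 0,"gripper": 10},
    {"dp": [0,0,0],"roll": 0,"gripper": 10}
  ]
}}

```text
clock: 44.4
position: [654.1, 106.8, 193.8]
tcp_rot: [[-0.822, 0.57, -0.001], [0.57, 0.822, -0.001], [0.0, -0.001, -1.0]]
wrist_force: [1.4, 0.3, 0.1]
gripper_width: 20.3
```

```bash
python3 - <<'E'
from h import *
f=grab("side","side24"); 
go((655.3,108.1,163),145.2)
for X in ((655.5,-2.8,76),(655,108,76)):
    try: print(disc(f,X,76)[1].round(1))
    except Exception as e: print("-")
u=proj(f,(655,108,90)).astype(int)
cv2.imwrite("pics/z24.png",cv2.resize(f["color"][u[1]-60:u[1]+50,u[0]-60:u[0]+60],None,fx=5,fy=5))
E
```

```text
t 44.5 at [654.2 106.8 194. ] th 145.3 w 20.4 F [ 0.1  0.2 -0.2]
shift mm [-0.2  1.7 31. ] rows 1 each [-0.16  1.68 30.98]
roll 0.08
-
[653.4 106.9  76. ]
```

View pics/z24.png

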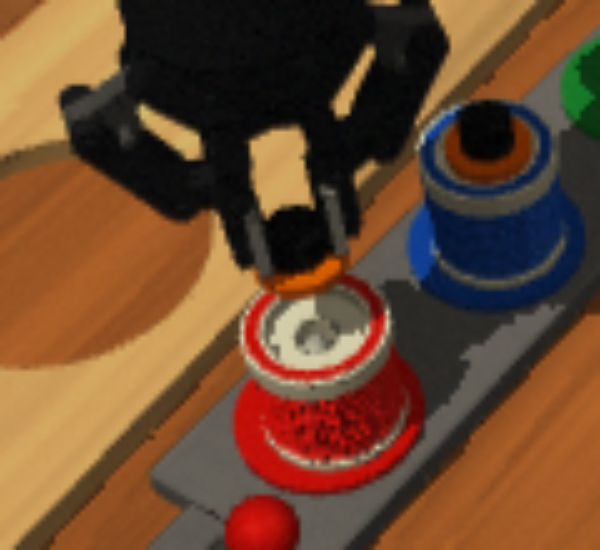

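>>> {"api": "play_rows", "payload": {
  "targets": [
    {"dp": [0,0.002,0.01],"roll": 0,"gripper": 10},
    {"dp": [0,0,0.01],"roll": 0,"gripper": 10},
    {"dp": [0,0,0.01],"roll": 0,"gripper": 10},
    {"dp": [0,0,0.001],"roll": 0,"gripper": 10},
    {"dp": [0,0,0],"roll": 0,"gripper": 10},
    {"dp": [0,0,0],"roll": 0,"gripper": 10},
    {"dp": [0,0,0],"roll": 0,"gripper": 10}
  ]
}}

```text
clock: 45.15
position: [655.9, 109.9, 163.4]
tcp_rot: [[-0.823, 0.569, 0.001], [0.569, 0.823, 0.0], [-0.0, 0.0, -1.0]]
wrist_force: [0.2, 0.0, -0.4]
gripper_width: 20.1
```

>>> {"api": "play_rows", "payload": {
  "targets": [
    {"dp": [0,0,0.002],"roll": 0,"gripper": 10},
    {"dp": [0,0,0.002],"roll": 0,"gripper": 10},
    {"dp": [0,0,0],"roll": 0,"gripper": 10},
    {"dp": [0,0,0],"roll": 0,"gripper": 10}
  ]
}}

```text
clock: 45.55
position: [655.7, 109.7, 159.0]
tcp_rot: [[-0.823, 0.569, -0.0], [0.569, 0.823, -0.0], [0.0, -0.0, -1.0]]
wrist_force: [-1.0, -0.7, -0.1]
gripper_width: 20.5
```

>>> {"api": "play_rows", "payload": {
  "targets": [
    {"dp": [0,-0.001,0],"roll": 0,"gripper": 10},
    {"dp": [0,0,0.002],"roll": 0,"gripper": 10},
    {"dp": [0,0,0.002],"roll": 0,"gripper": 10},
    {"dp": [0,0,0],"roll": 0,"gripper": 10},
    {"dp": [0,0,0],"roll": 0,"gripper": 10}
  ]
}}

```text
clock: 46.05
position: [655.1, 109.0, 154.9]
tcp_rot: [[-0.823, 0.569, -0.0], [0.569, 0.823, -0.0], [0.0, -0.0, -1.0]]
wrist_force: [-0.7, 0.1, -0.2]
gripper_width: 20.1
```

```bash
python3 - <<'E'
from h import *
f=grab("side","side25"); 
go((655.3,108.1,154.5),145.2)
u=proj(f,(655,108,90)).astype(int)
cv2.imwrite("pics/z25.png",cv2.resize(f["color"][u[1]-40:u[1]+40,u[0]-40:u[0]+40],None,fx=7,fy=7))
E
```

```text
t 46.1 at [655.1 108.9 154.9] th 145.3 w 20.1 F [-0.3 -0.3  0.2]
shift mm [-0.6 -0.6  0.4] rows 1 each [-0.63 -0.57  0.42]
roll 0.15
```

View pics/z25.png

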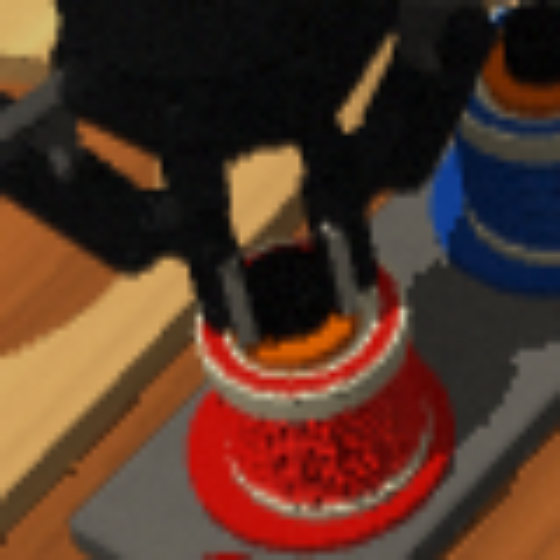

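>>> {"api": "play_rows", "payload": {
  "targets": [
    {"dp": [0,0,0],"roll": 0,"gripper": 40},
    {"dp": [0,0,0],"roll": 0,"gripper": 40},
    {"dp": [0,0,0],"roll": 0,"gripper": 40},
    {"dp": [0,0,0],"roll": 0,"gripper": 40},
    {"dp": [0,0,-0.02],"roll": 0,"gripper": 40},
    {"dp": [0,0,-0.04],"roll": 0,"gripper": 40},
    {"dp": [0.03,0.02,-0.02],"roll": 0,"gripper": 70},
    {"dp": [0.04,0.03,0],"roll": 0,"gripper": 70},
    {"dp": [0.02,0.02,0],"roll": 0,"gripper": 70},
    {"dp": [0,0,0],"roll": 0,"gripper": 70}
  ]
}}

```text
clock: 47.1
position: [619.1, 223.4, 236.3]
tcp_rot: [[-0.826, 0.563, 0.001], [0.563, 0.826, 0.004], [0.001, 0.004, -1.0]]
wrist_force: [0.5, -0.3, -0.4]
gripper_width: 59.8
```

>>> {"api": "play_rows", "payload": {
  "targets": [
    {"dp": [0,0,0],"roll": 8,"gripper": 70},
    {"dp": [0,0,0],"roll": 8,"gripper": 70},
    {"dp": [0,0,0],"roll": 8,"gripper": 70},
    {"dp": [0,0,0],"roll": 8,"gripper": 70},
    {"dp": [0,0,0],"roll": 8,"gripper": 70},
    {"dp": [0,0,0],"roll": 8,"gripper": 70},
    {"dp": [0,0,0],"roll": 7,"gripper": 70},
    {"dp": [0,0,0],"roll": 0,"gripper": 70},
    {"dp": [0,0,0],"roll": 0,"gripper": 70}
  ]
}}

```text
clock: 48.0
position: [621.1, 217.3, 235.0]
tcp_rot: [[-0.009, 1.0, 0.0], [1.0, 0.009, -0.001], [-0.001, 0.0, -1.0]]
wrist_force: [-0.9, -0.4, -0.9]
gripper_width: 60.0
```

```bash
python3 - <<'E'
from h import *
f=grab("side","side26"); g=grab("top","top26")
go((588,195,150),90)
for n,q,u in (("s",f,(208,300)),("t",g,(205,226))):
    try:
        m=comp(cv2.inRange(hsv(q),(0,180,60),(6,255,255)),u,8); print(n,ell(m)[0],plane(q,ell(m)[0],92))
    except Exception as e: print(n,"-")
cv2.imwrite("pics/z26.png",cv2.resize(f["color"][150:350,140:400],None,fx=3,fy=3))
E
```

```text
t 48.1 at [621.1 217.4 234.9] th 90.5 w 59.9 F [-0.1  0.3  0. ]
shift mm [-22.1 -33.2  84.9] rows 3 each [ -7.35 -11.07  28.31]
roll 0.48
s (207.88685607910156, 299.9168395996094) [599.03877704 195.90280267  92.        ]
t -
```

View pics/z26.png

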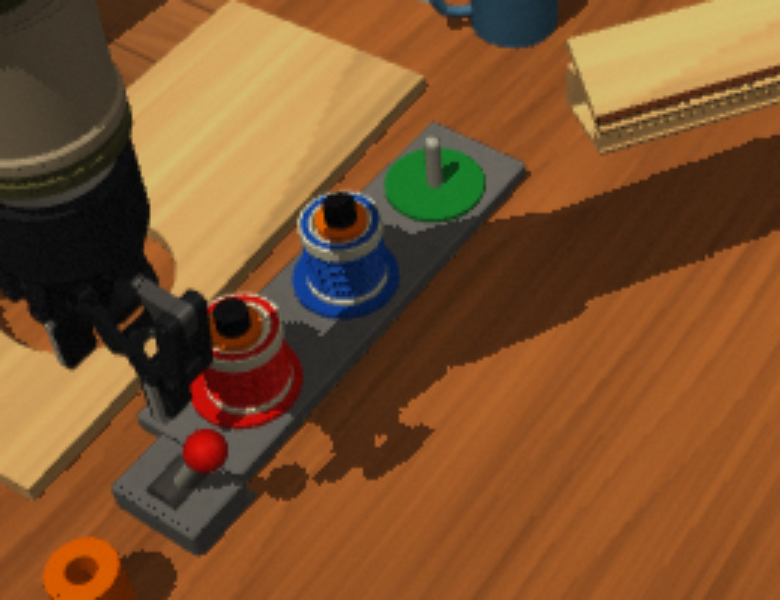

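View pics/top26.png

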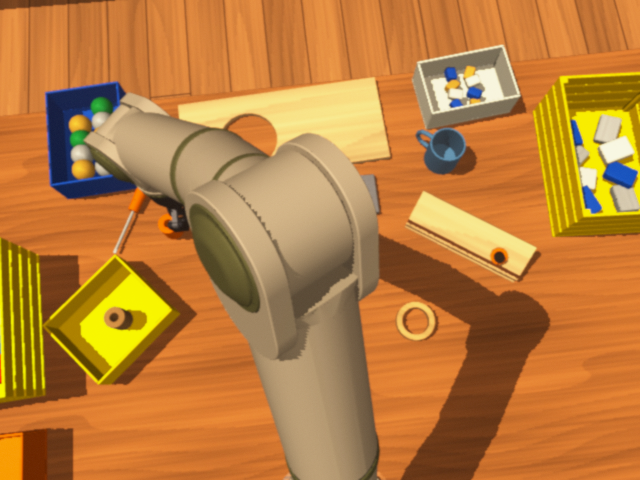

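>>> {"api": "play_rows", "payload": {
  "targets": [
    {"dp": [-0.022,-0.03,0],"roll": 0.5,"gripper": 70},
    {"dp": [0,0,0],"roll": 0,"gripper": 70},
    {"dp": [0,0,0],"roll": 0,"gripper": 70},
    {"dp": [0,0,0],"roll": 0,"gripper": 70}
  ]
}}

```text
clock: 48.5
position: [591.8, 195.8, 235.2]
tcp_rot: [[0.002, 1.0, 0.001], [1.0, -0.002, 0.001], [0.001, 0.001, -1.0]]
wrist_force: [0.0, -0.5, 0.1]
gripper_width: 59.9
```

```bash
python3 - <<'E'
from h import *
f=grab("side","side27"); go((590,195,150),90)
print(cap(f,(655.8,-2.8),70),cap(f,(655.2,108),70))
cv2.imwrite("pics/z27.png",cv2.resize(f["color"][170:350,150:310],None,fx=4,fy=3.3))
E
```

```text
t 48.5 at [591.8 195.9 235.2] th 89.9 w 60.0 F [-1.1 -0.1 -0.2]
shift mm [-1.  -1.8 85.2] rows 2 each [-0.51 -0.92 42.58]
roll -0.12
((252.63058471679688, 219.48341369628906), array([656.3,  -4.8,  85. ]), np.int64(102)) ((217.28488159179688, 257.6881103515625), array([651.6, 110.9,  85. ]), np.int64(593))
```

View pics/z27.png

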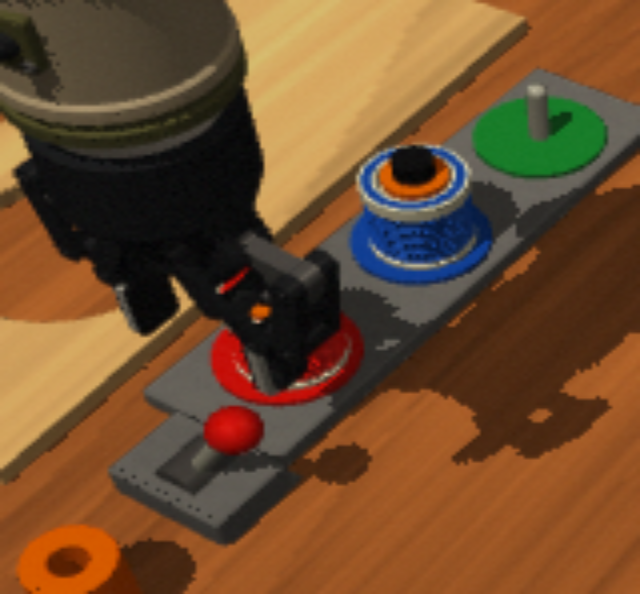

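I want an unobstructed look at the red cap before setting the brake, so I'm backing off.

>>> {"api": "play_rows", "payload": {
  "targets": [
    {"dp": [0.01,-0.03,0],"roll": 0,"gripper": 70},
    {"dp": [0.03,-0.03,0],"roll": 0,"gripper": 70},
    {"dp": [0.03,-0.03,0],"roll": 0,"gripper": 70},
    {"dp": [0.03,-0.03,0],"roll": 0,"gripper": 70},
    {"dp": [0,0,0],"roll": 0,"gripper": 70},
    {"dp": [0,0,0],"roll": 0,"gripper": 70},
    {"dp": [0,0,0],"roll": 0,"gripper": 70}
  ]
}}

```text
clock: 49.25
position: [472.3, 295.5, 234.9]
tcp_rot: [[0.003, 1.0, 0.0], [1.0, -0.003, -0.0], [-0.0, 0.0, -1.0]]
wrist_force: [-0.2, -0.2, 0.7]
gripper_width: 60.1
```

```bash
python3 - <<'E'
from h import *
f=grab("side","side28"); g=grab("top","top28"); go((588,195,150),90)
a=cv2.resize(f["color"][180:320,160:320],(400,350)); b=cv2.resize(g["color"][150:290,180:340],(400,350))
cv2.imwrite("pics/z28.png",np.hstack([a,b]))
E
```

```text
t 49.4 at [472.4 294.9 234.8] th 89.7 w 59.7 F [-0.1  0.1 -0.2]
shift mm [-99.4 116.   84.9] rows 4 each [-24.84  29.01  21.22]
roll -0.27
```

View pics/z28.png

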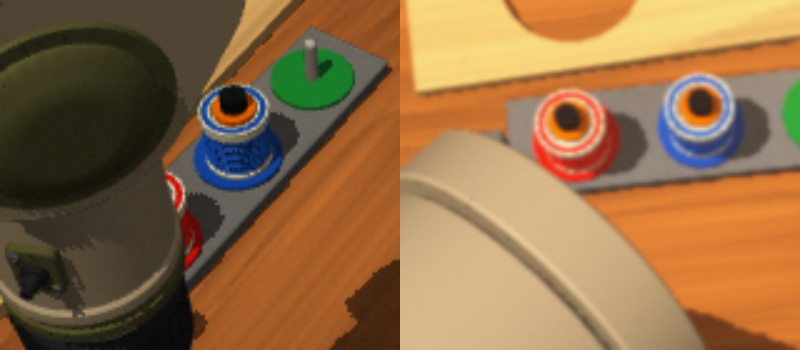

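```bash
python3 - <<'E'
from h import *
g={**dict(np.load("pics/top0.npz")),"color":cv2.imread("pics/top28.png")}
H=hsv(g);yy,xx=np.mgrid[0:480,0:640]
for n,X in (("red",(655.2,108.1)),("blue",(655.8,-2.8))):
    u=proj(g,(*X,76)); w=np.hypot(xx-u[0],yy-u[1])<12
    o=(cv2.inRange(H,(6,190,60),(14,255,255))>0)&w; o|=(H[...,2]<70)&w
    k=(H[...,2]<70)&w
    e=ell(o); ek=ell(k); print(n,u.round(1),"rim+knob",np.round(e[0],1),np.round(e[1],1),plane(g,e[0],78).round(1),"knob",plane(g,ek[0],90).round(1))
b=g["color"][165:235,220:330]; cv2.imwrite("pics/z29.png",cv2.resize(b,None,fx=7,fy=7,interpolation=cv2.INTER_NEAREST))
E
```

```text
red [246.8 198.4] rim+knob [246.6 197.2] [14.9 17.5] [657.2 108.   78. ] knob [654.1 106.5  90. ]
blue [299.3 192.3] rim+knob [299.5 192.1] [14.6 15.6] [655.7  -3.3  78. ] knob [653.8  -4.6  90. ]
```

View pics/z29.png

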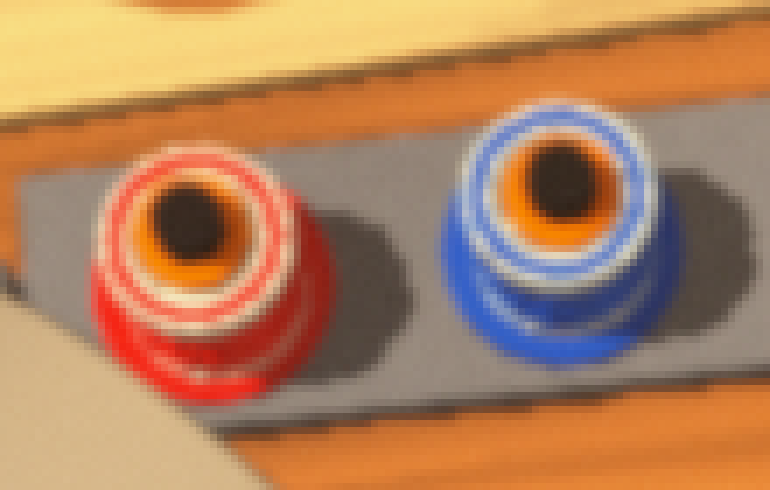

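Both caps sit within their recesses, with the rims concentric with the rings at (192,230) and (560,190) in the crop. Now for the lever.

>>> {"api": "play_rows", "payload": {
  "targets": [
    {"dp": [-0.025,0.029,0],"roll": 0,"gripper": 70},
    {"dp": [-0.025,0.029,0],"roll": 0,"gripper": 70},
    {"dp": [-0.025,0.029,0],"roll": 0,"gripper": 70},
    {"dp": [-0.025,0.029,0],"roll": 0,"gripper": 70},
    {"dp": [0,0,0],"roll": 0,"gripper": 70},
    {"dp": [0,0,0],"roll": 0,"gripper": 70},
    {"dp": [0,0,0.03],"roll": 0,"gripper": 70},
    {"dp": [0,0,0.03],"roll": 0,"gripper": 70},
    {"dp": [0,0,0.025],"roll": 0,"gripper": 70},
    {"dp": [0,0,0],"roll": 0,"gripper": 70}
  ]
}}

```text
clock: 50.35
position: [584.9, 195.8, 147.3]
tcp_rot: [[0.001, 1.0, -0.005], [1.0, -0.001, -0.002], [-0.002, -0.005, -1.0]]
wrist_force: [0.2, 0.2, -0.7]
gripper_width: 59.7
```

>>> {"api": "play_rows", "payload": {
  "targets": [
    {"dp": [0,0.01,0],"roll": 0,"gripper": 70},
    {"dp": [0,0.01,0],"roll": 0,"gripper": 70},
    {"dp": [0,0.01,0],"roll": 0,"gripper": 70},
    {"dp": [0,0.01,0],"roll": 0,"gripper": 70},
    {"dp": [0,0.01,0],"roll": 0,"gripper": 70},
    {"dp": [0,0.01,0],"roll": 0,"gripper": 70},
    {"dp": [0,0.01,0],"roll": 0,"gripper": 70},
    {"dp": [0,0.01,0],"roll": 0,"gripper": 70},
    {"dp": [0,0.01,0],"roll": 0,"gripper": 70},
    {"dp": [0,0,0],"roll": 0,"gripper": 70}
  ]
}}

```text
clock: 51.35
position: [678.6, 195.0, 149.8]
tcp_rot: [[0.004, 1.0, 0.001], [1.0, -0.004, 0.0], [0.0, 0.001, -1.0]]
wrist_force: [-0.6, 1.1, 0.9]
gripper_width: 59.9
```

>>> {"api": "play_rows", "payload": {
  "targets": [
    {"dp": [0,0.003,0],"roll": 0,"gripper": 70},
    {"dp": [0,0.003,0],"roll": 0,"gripper": 70},
    {"dp": [0,0,0],"roll": 0,"gripper": 70}
  ]
}}

```text
clock: 51.65
position: [683.2, 195.3, 150.0]
tcp_rot: [[0.003, 1.0, -0.0], [1.0, -0.003, -0.0], [-0.0, -0.0, -1.0]]
wrist_force: [0.2, -0.6, 0.6]
gripper_width: 59.9
```

>>> {"api": "play_rows", "payload": {
  "targets": [
    {"dp": [0,0.003,0],"roll": 0,"gripper": 70},
    {"dp": [0,0.001,0],"roll": 0,"gripper": 70},
    {"dp": [0,0,0],"roll": 0,"gripper": 70}
  ]
}}

```text
clock: 51.95
position: [687.2, 195.2, 150.0]
tcp_rot: [[0.003, 1.0, 0.0], [1.0, -0.003, -0.0], [-0.0, 0.0, -1.0]]
wrist_force: [-0.2, -0.3, -0.8]
gripper_width: 59.7
```

>>> {"api": "play_rows", "payload": {
  "targets": [
    {"dp": [0,0.003,0],"roll": 0,"gripper": 70},
    {"dp": [0,0.001,0],"roll": 0,"gripper": 70},
    {"dp": [0,0,0],"roll": 0,"gripper": 70}
  ]
}}

```text
clock: 52.25
position: [691.3, 195.2, 150.0]
tcp_rot: [[0.003, 1.0, 0.0], [1.0, -0.003, 0.0], [0.0, 0.0, -1.0]]
wrist_force: [-1.4, -0.2, -0.5]
gripper_width: 60.0
```

>>> {"api": "play_rows", "payload": {
  "targets": [
    {"dp": [0,0.003,0],"roll": 0,"gripper": 70},
    {"dp": [0,0,0],"roll": 0,"gripper": 70}
  ]
}}

```text
clock: 52.45
position: [694.1, 195.3, 149.9]
tcp_rot: [[0.003, 1.0, -0.001], [1.0, -0.003, -0.0], [-0.0, -0.001, -1.0]]
wrist_force: [-0.9, -0.7, 0.0]
gripper_width: 59.4
```

>>> {"api": "play_rows", "payload": {
  "targets": [
    {"dp": [0,0.002,0],"roll": 0,"gripper": 70},
    {"dp": [0,0,0],"roll": 0,"gripper": 70},
    {"dp": [0,0,0],"roll": 0,"gripper": 70}
  ]
}}

```text
clock: 52.75
position: [694.6, 195.3, 149.7]
tcp_rot: [[0.002, 1.0, -0.003], [1.0, -0.002, -0.001], [-0.001, -0.003, -1.0]]
wrist_force: [-6.2, -0.7, 1.6]
gripper_width: 59.8
```

>>> {"api": "play_rows", "payload": {
  "targets": [
    {"dp": [0,0.002,0],"roll": 0,"gripper": 70},
    {"dp": [0,0,0],"roll": 0,"gripper": 70},
    {"dp": [0,0,0],"roll": 0,"gripper": 70}
  ]
}}

```text
clock: 53.05
position: [695.0, 195.4, 149.6]
tcp_rot: [[0.002, 1.0, -0.006], [1.0, -0.002, -0.002], [-0.002, -0.006, -1.0]]
wrist_force: [-12.0, -0.5, 5.0]
gripper_width: 60.4
```

```bash
python3 - <<'E'
from h import *
f=grab("side","side30")
cv2.imwrite("pics/z30.png",cv2.resize(f["color"][190:350,120:320],None,fx=4,fy=3.7))
E
```

```text
(no output)
```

View pics/z30.png

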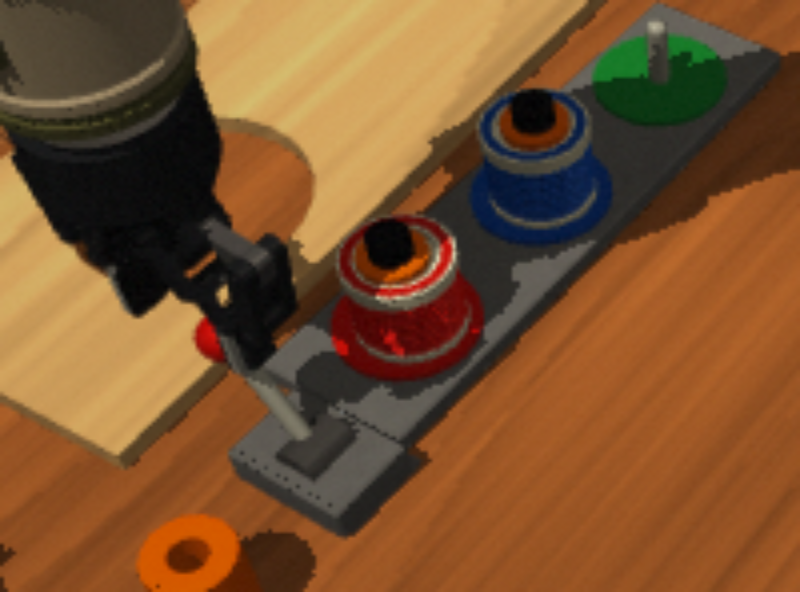

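The stop is reached: 12 N on the wrist, lever leaning to the far side. Back off, lift, withdraw and do the final check.

>>> {"api": "play_rows", "payload": {
  "targets": [
    {"dp": [0,-0.008,0],"roll": 0,"gripper": 70},
    {"dp": [0,-0.009,0],"roll": 0,"gripper": 70},
    {"dp": [0,0,0],"roll": 0,"gripper": 70},
    {"dp": [0,0,-0.03],"roll": 0,"gripper": 70},
    {"dp": [0,0,-0.04],"roll": 0,"gripper": 70},
    {"dp": [0,0,-0.04],"roll": 0,"gripper": 70},
    {"dp": [0,0,-0.03],"roll": 0,"gripper": 70},
    {"dp": [-0.04,-0.03,0],"roll": 0,"gripper": 70},
    {"dp": [-0.04,-0.03,0],"roll": 0,"gripper": 70},
    {"dp": [-0.04,-0.02,0],"roll": 0,"gripper": 70}
  ]
}}

```text
clock: 54.1
position: [599.3, 74.4, 290.5]
tcp_rot: [[0.002, 1.0, 0.001], [1.0, -0.002, -0.0], [-0.0, 0.001, -1.0]]
wrist_force: [0.3, -0.7, -0.9]
gripper_width: 59.4
```

>>> {"api": "play_rows", "payload": {
  "targets": [
    {"dp": [-0.04,-0.015,0],"roll": 0,"gripper": 70},
    {"dp": [-0.04,-0.015,0],"roll": 0,"gripper": 70},
    {"dp": [-0.04,-0.015,0],"roll": 0,"gripper": 70},
    {"dp": [-0.04,-0.015,0],"roll": 0,"gripper": 70},
    {"dp": [-0.04,-0.015,0],"roll": 0,"gripper": 70},
    {"dp": [-0.04,0,0],"roll": 0,"gripper": 70},
    {"dp": [-0.04,0,0],"roll": 0,"gripper": 70},
    {"dp": [-0.04,0,0],"roll": 0,"gripper": 70},
    {"dp": [-0.04,0,0],"roll": 0,"gripper": 70},
    {"dp": [0,0,0],"roll": 0,"gripper": 70}
  ]
}}

```text
clock: 55.1
position: [523.9, -291.1, 289.7]
tcp_rot: [[0.011, 1.0, 0.0], [1.0, -0.011, -0.003], [-0.003, 0.0, -1.0]]
wrist_force: [-0.5, 0.1, -0.6]
gripper_width: 60.1
```

>>> {"api": "play_rows", "payload": {
  "targets": [
    {"dp": [0,0,0],"roll": 0,"gripper": 70},
    {"dp": [0,0,0],"roll": 0,"gripper": 70},
    {"dp": [0,0,0],"roll": 0,"gripper": 70}
  ]
}}

```text
clock: 55.4
position: [525.2, -283.0, 290.3]
tcp_rot: [[0.001, 1.0, 0.0], [1.0, -0.001, 0.0], [0.0, 0.0, -1.0]]
wrist_force: [-0.1, -0.4, -0.3]
gripper_width: 59.7
```

```bash
python3 - <<'E'
from h import *
f=grab("side","side31"); g=grab("top","top31"); B=[]
for n,q,u in (("s",f,(177,281)),("t",g,(203,192))):
    m=comp(cv2.inRange(hsv(q),(0,180,60),(6,255,255)),u,8); B.append(ell(m)[0])
print(B,tri(f,B[0],g,B[1])); print(cap(f,(655.8,-2.8),70),cap(f,(655.2,108),70)); print(read_state()["position"],read_state()["wrist_force"])
E
```

```text
[(175.5745391845703, 280.40576171875), (202.49851989746094, 190.99783325195312)] (array([675.55651868, 196.17889312,  93.23101582]), np.float64(1.1265844298224228))
((252.69619750976562, 219.7083740234375), array([655.8,  -4.4,  85. ]), np.int64(106)) ((216.76214599609375, 255.3470458984375), array([656.1, 107. ,  85. ]), np.int64(123))
[ 525.13852992 -283.19258704  290.26607783] [-0.24990969 -0.1794285   0.01770241]
```

View pics/side31.png

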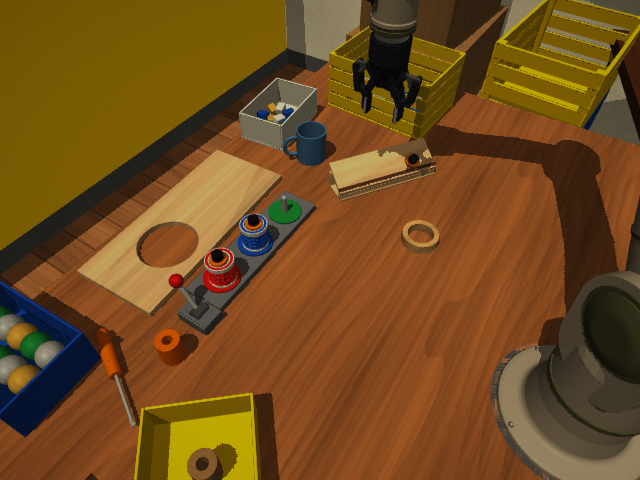

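View pics/top31.png

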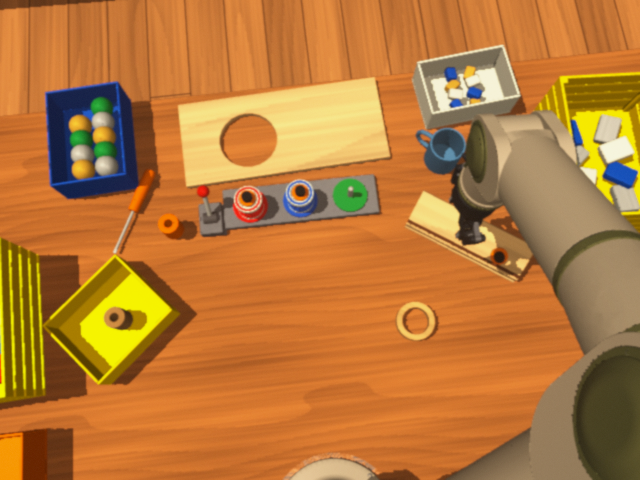

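Both views show the core in the bin and both spools capped on their own colours. The lever is on the far side, with the ball at x 675.6 (at or past its starting 672.4), and the tape, screwdriver, mug and orange look-alike haven't moved.

```bash
python3 -c "
from workcell import finish_job; print(finish_job())"
```

```text
the job is handed in; nothing more can be done
None
```

The wire stand is reloaded and the job was handed in at about 55 s of the 210 s allowed. No verdict was reported.

- **Brake release:** I pulled the lever to the robot's side until it met its stop.
- **Core:** I put the one cardboard core into the yellow bin.
- **Spools:** The blue and red spools are fully down on the spindles of their own colours. There was no green spool, so the green spindle stays empty.
- **Caps:** I levelled two hub caps on the bench, then seated one in each spool, knob up.
- **Brake set:** After checking the caps, I pushed the lever to its far stop (12 N on the wrist).

**Last checks:** both cameras showed the core in the bin and the caps inside the recesses. The lever ball was at x ≈ 676 mm; it started at 672. The tape, screwdriver, mug and orange look-alike were where they started, and the gripper touched nothing.

**Disagreements:** the two cameras differed by 1–2 mm, within calibration. The top view put the red cap's knob about 1–2 mm off the spool centre, which the recess allows. Two automatic fits failed where the arm blocked the view, so I judged those by eye from other pictures.

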